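# Put the laundry soap cakes away in the flip-top tub

### The arm

A 7-joint arm with a two-finger parallel gripper is mounted at the origin on the work surface. World frame = base frame: x ahead of the robot, y to its left, z up, the work surface at z = 0. Lengths are in m, angles in rad, forces in N, time in s.
With the tool pointing down it reaches from about 0.425 to 0.875 m from the base axis. Payload 4.7 kg.
Tool frame: the origin (TCP) lies at the very end of the fingers, on their centre line; the grasp point (between the pads) lies 19 mm behind it; z points along the fingers, y is the line along which they close (so a half turn about z gives the same grasp; the last joint's range is limited). The gripper opens to 87 mm and grips with 3 to 60 N. Pads are 19 mm wide; open, the fingers measure 117 mm over their backs; the gripper's body (75 mm by 190 mm) begins 51 mm behind the grasp point.
Start: joints at [-1.163, 0.321, -0.07, 1.45, 0.023, 1.371, -0.057], TCP at [0.249, 0.6, 0.223] pointing down, gripper open.
Joint ranges: [-2.86, 2.86], [-0.3, 2.09], [-1.38, 1.24], [0.06, 2.45], [-1.56, 4.7], [0.09, 2.05], [-2.69, 2.69]. Speed limits (rad/s): [2.57, 2.57, 3.14, 3.14, 3.14, 3.14, 3.14].

### API

Orientations are given as a rotation vector (axis times angle).
In Python, from bench import ctrl, vision gives the robot as it stands.
- The arm moves only by the tool jog_arm, never from a script. Its argument "increments" is a list of rows, each an object of numbers: "tx", "ty", "tz": the shift along the tool's x, y, z in mm; "wx", "wy", "wz": the turn, a rotation vector about the tool's x, y, z in rad; "gripper": the opening, from 0 (shut) to 1 (fully open). In form: [{"tx": .., "ty": .., "tz": .., "wx": .., "wy": .., "wz": .., "gripper": ..}, ...]. A call has exactly 5 rows; each row is the pose to reach, as a shift and turn from the pose commanded when the call began, along the tool's axes at that moment; what a row does not reach only later rows make up. A row lasts 1/12 s, in which the tool goes at most 41.7 mm and 7.16 degrees, less where a joint would pass 70% of its speed; a pose out of reach is approached as far as the arm can. A call with a gripper value outside its range is refused whole. The fingers move at their own pace and stop on an object; "grip_force" is the grip in N (left out, the last holds). Time passes only in rows, so rows that repeat a pose let the fingers close, or fill a call up. It gives the time, the measured TCP pose, the force, the opening and the grip force at its end, in the units of the state.
- ctrl.get_state(): the state, without advancing time (a new reading comes with each control period).
- vision.get_image(name): name is "scene" or "side" or "wrist"; returns a dict with "color" (420x560x3 uint8, blue, green, red), "fx", "fy", "cx", "cy" (pixels), "extrinsics" (4x4, takes a point from world to camera coordinates). Camera axes: x right, y down, z forward; pixel columns grow to the right and rows downward; lengths in m; the calibration is good to about 2 mm. A picture is of the moment at which its call begins. There is no depth.
- ctrl.close_job(): hands the job in; it is judged then, once.
Trained networks look in the newest picture that a camera, given by its name, has taken for a name from the list of things; names that differ only in an ending like _2 or _b are one class to them, and where a whole thing is asked for, a point or a joint stands for the part that bears it (a point fixed in the world has none). Each returns a list of dicts, best first, with "conf" (0 to 1); they miss things now and then, are a little off and sometimes report something else, mostly with a low value. They report only what shows in the picture. A call takes as long as a camera call. They do not tell look-alikes from the thing itself.
- vision.spot_in(camera, thing): "bbox" ([left, top, right, bottom] in pixels, round what is visible of it).
The state is a dict: "time": time; "joint_positions": joint angles; "qd": joint speeds; "joint_torque": joint torques, N m; "position": TCP position; "tool_rot": TCP orientation; "ft_force": force on the tool from outside, world axes, zero at the start; "torque": the same for the moment, N m; "grip_width": opening from 0.0 (shut) to 1.0 (fully open); "grip_force": force on a finger pad.
Only numpy, scipy, OpenCV 4.12 (cv2) and the standard library are available. Lean on these libraries where they do the work, as an engineer would, in place of code of your own. Each camera call takes 0.05 s, during which the arm holds its last target. There are 200 camera calls.

### The job

Flip the soap tub's lid right back, then pile every soap cake lying on the ledge into one flat, straight stack centred on the round drain plate inside, with all the full-size cakes at the bottom and the smaller worn ones on top of them, and swing the lid fully shut again. Leave the lint brush, the measuring cup and the funnel where they are.

Things in the scene. Friction and masses are not known exactly. Their poses are not given: they have to be found in the camera images.
- tub: Low white plastic base of the flip-top soap tub: open tray 170 mm deep (x) x 210 mm wide (y) outside, walls 40 mm high, 4 mm thick, floor 4 mm thick; stands fast on the ledge. Origin: centre of its underside, on the ledge. Its front (-x axis, thumb-tab side) looks towards the robot, give or take 0.3 rad; hinge along the back (+x) wall.
- plate (a point): Centre of the upper face of the round stainless drain plate (110 mm across, 4 mm thick) fixed flat in the middle of the tub's floor; its upper face is 8 mm above the ledge. Axes parallel to the tub's.
- lid (a joint): Angle of the tub's clear plastic lid, a hood of the same outline, 50 mm deep, walls 3 mm, hinged at the back edge of the base: 0 = fully shut (top 90 mm above the ledge), growing as it swings up and back; 1.75 rad = its stop, where it stays open by its own weight. 200 g, turns easily, lightly damped; balances at about 1.2 rad and falls shut below that.
- hinge (a point): Middle of the lid's hinge line, 85 mm behind the tub's centre and 40 mm above the ledge; the hinge line runs along the tub's y axis.
- tab (a point): Grip point on the thumb tab, a white tongue 40 mm wide (along the hinge), 30 mm long, 6 mm thick, out from the middle of the lid's lower front edge. At mid-thickness, 20 mm out from the front wall, 10 mm short of the tip, 190 mm from the hinge line; 43 mm above the ledge when shut; the tongue points up when open. Pinched across its width, it can turn between the pads.
- brush: Bystander: flat stainless lint brush about 230 mm long, 36 mm wide and 19 mm high, lying beyond the tub. Origin: near its middle, on the ledge.
- cup: Bystander: glass measuring cup, 88 mm across and 100 mm high with a side handle, at the far left. Origin: centre of its underside.
- funnel: Bystander: grey silicone funnel standing on its wide mouth, 96 mm across and 95 mm high, at the far right. Origin: centre of its underside.
- full0: Full-size round cake of hard laundry soap, a flat disc 64 mm in diameter and 13 mm thick, about 45 g, cream. Origin: its middle; z is the disc's axis (either face may be up). May be absent.
- full1: Full-size round cake of hard laundry soap, a flat disc 64 mm in diameter and 13 mm thick, about 45 g, cream. Origin: its middle; z is the disc's axis (either face may be up). May be absent.
- full2: Full-size round cake of hard laundry soap, a flat disc 64 mm in diameter and 13 mm thick, about 45 g, cream. Origin: its middle; z is the disc's axis (either face may be up). May be absent.
- worn0: Worn, smaller round cake of the same soap, a flat disc 50 mm in diameter and 11 mm thick, about 23 g, cream. Origin: its middle; z is the disc's axis (either face may be up). May be absent.
- worn1: Worn, smaller round cake of the same soap, a flat disc 50 mm in diameter and 11 mm thick, about 23 g, cream. Origin: its middle; z is the disc's axis (either face may be up). May be absent.
- worn2: Worn, smaller round cake of the same soap, a flat disc 50 mm in diameter and 11 mm thick, about 23 g, cream. Origin: its middle; z is the disc's axis (either face may be up). May be absent.
Mind the look-alikes: they are no part of the job. Leave any green look-alike of the full0 alone.

How it is judged:
On the way, in this order (a step that is already met when the one before it is completed fails the run):
1. the lid is swung open past its balance point (value of joint lid above 1.4 rad), for 0.2 s.
2. with the lid open, every cake lies flat in one stack centred on the drain plate, full-size ones below worn ones (horizontal distance between each of full0, full1, full2, worn0, worn1, worn2 and plate below 0.012 m and angle between the z axis of each of full0, full1, full2, worn0, worn1, worn2 and the z axis of tub, either way round below 0.1 rad and linear speed of each of full0, full1, full2, worn0, worn1, worn2 below 0.02 m/s and ((angle between full0's own z axis and vertical below 1.57 rad and z of worn0 in the frame of full0 above 0.008 m) or (angle between full0's own z axis and vertical above 1.57 rad and z of worn0 in the frame of full0 below -0.008 m)) and ((angle between full1's own z axis and vertical below 1.57 rad and z of worn0 in the frame of full1 above 0.008 m) or (angle between full1's own z axis and vertical above 1.57 rad and z of worn0 in the frame of full1 below -0.008 m)) and ((angle between full2's own z axis and vertical below 1.57 rad and z of worn0 in the frame of full2 above 0.008 m) or (angle between full2's own z axis and vertical above 1.57 rad and z of worn0 in the frame of full2 below -0.008 m)) and ((angle between full0's own z axis and vertical below 1.57 rad and z of worn1 in the frame of full0 above 0.008 m) or (angle between full0's own z axis and vertical above 1.57 rad and z of worn1 in the frame of full0 below -0.008 m)) and ((angle between full1's own z axis and vertical below 1.57 rad and z of worn1 in the frame of full1 above 0.008 m) or (angle between full1's own z axis and vertical above 1.57 rad and z of worn1 in the frame of full1 below -0.008 m)) and ((angle between full2's own z axis and vertical below 1.57 rad and z of worn1 in the frame of full2 above 0.008 m) or (angle between full2's own z axis and vertical above 1.57 rad and z of worn1 in the frame of full2 below -0.008 m)) and ((angle between full0's own z axis and vertical below 1.57 rad and z of worn2 in the frame of full0 above 0.008 m) or (angle between full0's own z axis and vertical above 1.57 rad and z of worn2 in the frame of full0 below -0.008 m)) and ((angle between full1's own z axis and vertical below 1.57 rad and z of worn2 in the frame of full1 above 0.008 m) or (angle between full1's own z axis and vertical above 1.57 rad and z of worn2 in the frame of full1 below -0.008 m)) and ((angle between full2's own z axis and vertical below 1.57 rad and z of worn2 in the frame of full2 above 0.008 m) or (angle between full2's own z axis and vertical above 1.57 rad and z of worn2 in the frame of full2 below -0.008 m)) and value of joint lid above 1 rad), for 0.2 s.
At the end, for the whole second after the job is handed in: Every cake present is at rest, flat (within 0.10 rad, either face up), with its centre within 12 mm of the drain plate's centre seen from above; every worn cake is higher than every full-size cake; the lid is fully shut (within 0.05 rad) (horizontal distance between each of full0, full1, full2, worn0, worn1, worn2 and plate below 0.012 m and angle between the z axis of each of full0, full1, full2, worn0, worn1, worn2 and the z axis of tub, either way round below 0.1 rad and linear speed of each of full0, full1, full2, worn0, worn1, worn2 below 0.02 m/s and ((angle between full0's own z axis and vertical below 1.57 rad and z of worn0 in the frame of full0 above 0.008 m) or (angle between full0's own z axis and vertical above 1.57 rad and z of worn0 in the frame of full0 below -0.008 m)) and ((angle between full1's own z axis and vertical below 1.57 rad and z of worn0 in the frame of full1 above 0.008 m) or (angle between full1's own z axis and vertical above 1.57 rad and z of worn0 in the frame of full1 below -0.008 m)) and ((angle between full2's own z axis and vertical below 1.57 rad and z of worn0 in the frame of full2 above 0.008 m) or (angle between full2's own z axis and vertical above 1.57 rad and z of worn0 in the frame of full2 below -0.008 m)) and ((angle between full0's own z axis and vertical below 1.57 rad and z of worn1 in the frame of full0 above 0.008 m) or (angle between full0's own z axis and vertical above 1.57 rad and z of worn1 in the frame of full0 below -0.008 m)) and ((angle between full1's own z axis and vertical below 1.57 rad and z of worn1 in the frame of full1 above 0.008 m) or (angle between full1's own z axis and vertical above 1.57 rad and z of worn1 in the frame of full1 below -0.008 m)) and ((angle between full2's own z axis and vertical below 1.57 rad and z of worn1 in the frame of full2 above 0.008 m) or (angle between full2's own z axis and vertical above 1.57 rad and z of worn1 in the frame of full2 below -0.008 m)) and ((angle between full0's own z axis and vertical below 1.57 rad and z of worn2 in the frame of full0 above 0.008 m) or (angle between full0's own z axis and vertical above 1.57 rad and z of worn2 in the frame of full0 below -0.008 m)) and ((angle between full1's own z axis and vertical below 1.57 rad and z of worn2 in the frame of full1 above 0.008 m) or (angle between full1's own z axis and vertical above 1.57 rad and z of worn2 in the frame of full1 below -0.008 m)) and ((angle between full2's own z axis and vertical below 1.57 rad and z of worn2 in the frame of full2 above 0.008 m) or (angle between full2's own z axis and vertical above 1.57 rad and z of worn2 in the frame of full2 below -0.008 m)) and value of joint lid below 0.05 rad and velocity of joint lid below 0.1 rad/s); the robot touches nothing.
It fails at once if the brush is moved more than 30 mm (distance of brush from where it was at the start of the episode above 0.03 m).
It fails at once if the cup is moved more than 30 mm (distance of cup from where it was at the start of the episode above 0.03 m).
It fails at once if the funnel is moved more than 30 mm (distance of funnel from where it was at the start of the episode above 0.03 m).
Of full0, full1, full2, worn0, worn1, worn2 only 4 to 6 are there at a start; the rules pass over those that are not, and their reading is None.
At some moment in a run one of full0, full1, full2, worn0, worn1, worn2 may be knocked a few centimetres aside while the robot is not near it.
Once in a run the grip may slacken for a moment while it holds something.
It also fails if it takes over 210 s, if anything falls off the work surface, if the arm or the gripper's body presses on something with over 40 N, if the wrist force passes 120 N, or if a joint passes its speed limit or range.

## Working session

There is one attempt and no reset: what is moved stays moved. The work goes in short steps, Python scripts to look and compute and a tool call to move; the robot and the scene stay as the last step left them, time stands still between calls to the robot, and variables do not carry over. Pictures are saved under pics/ and viewed, at most 16 in all, crops included, and the job is handed in when it is done.

Besides the shell and the picture viewer there is one more tool, called after "Call:" as name(argument=value, ...), one argument or row to a line, values as JSON. jog_arm: Moves the arm, as the interface text tells. Its arguments: {"type":"object","properties":{"increments":{"type":"array"},"grip_force":{"type":"number"}},"required":["increments"]}

```bash
mkdir -p pics; ls
cat > h.py <<'E'
from bench import ctrl, vision
import numpy as np, cv2
from scipy.spatial.transform import Rotation as R
def pix2w(im,u,v,z):
    E=np.array(im["extrinsics"]);Rm=E[:3,:3];t=E[:3,3]
    c=-Rm.T@t; d=Rm.T@np.array([(u-im["cx"])/im["fx"],(v-im["cy"])/im["fy"],1])
    return c+d*(z-c[2])/d[2]
def w2pix(im,p):
    E=np.array(im["extrinsics"]);q=E[:3,:3]@np.array(p)+E[:3,3]
    return im["fx"]*q[0]/q[2]+im["cx"],im["fy"]*q[1]/q[2]+im["cy"]
E
python3 - <<'E'
from h import *
s=ctrl.get_state();print(s["time"],s["position"],s["tool_rot"],s["ft_force"])
for n in ["scene","side","wrist"]:
    im=vision.get_image(n);cv2.imwrite(f"pics/{n}0.png",im["color"])
    E=np.array(im["extrinsics"]);print(n,-E[:3,:3].T@E[:3,3],im["fx"])
    for t in ["tub","tab","full0","worn0"]:
        print(t,[(np.round(b["bbox"]).astype(int).tolist(),round(b["conf"],2)) for b in vision.spot_in(n,t)])
E
```

```text
pics
0.0 [0.24920204 0.59973073 0.22146164] [-6.14439514e-01 -3.08062360e+00  3.00259459e-03] [-0.23706568 -0.9040918   0.93453485]
scene [1.2872612  0.31802358 0.9365795 ] 459.4465101677639
tub [([235, 172, 325, 251], 0.77)]
tab [([230, 168, 323, 239], 0.86)]
full0 [([369, 245, 397, 267], 0.92), ([349, 215, 373, 239], 0.83), ([384, 199, 410, 221], 0.7), ([188, 186, 210, 206], 0.68), ([340, 183, 361, 204], 0.6)]
worn0 [([425, 237, 444, 257], 0.74), ([183, 157, 203, 170], 0.64), ([222, 160, 239, 172], 0.45), ([124, 191, 158, 226], 0.17)]
side [ 0.24001766 -0.96994575  0.70244872] 452.0771572559638
tub [([226, 177, 324, 264], 0.97)]
tab [([227, 181, 328, 249], 0.8)]
full0 [([193, 204, 214, 220], 0.81), ([304, 271, 331, 297], 0.8), ([240, 172, 260, 185], 0.75), ([270, 172, 292, 185], 0.53), ([190, 182, 211, 197], 0.5), ([222, 191, 237, 205], 0.49)]
worn0 [([246, 285, 269, 307], 0.87), ([276, 317, 305, 336], 0.79), ([212, 167, 226, 176], 0.56)]
wrist [0.17848741 0.63108338 0.38440027] 372.79545841293066
tub []
tab []
full0 []
worn0 []
```

Run:
```python
import cv2
a=cv2.imread("pics/scene0.png")[120:300,90:470];b=cv2.imread("pics/side0.png")[140:360,150:400]
cv2.imwrite("pics/a.png",cv2.resize(a,None,fx=2.1,fy=2.1,interpolation=2));cv2.imwrite("pics/b.png",cv2.resize(b,None,fx=2.7,fy=2.7,interpolation=2))
```

```text
(no output)
```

View pics/a.png

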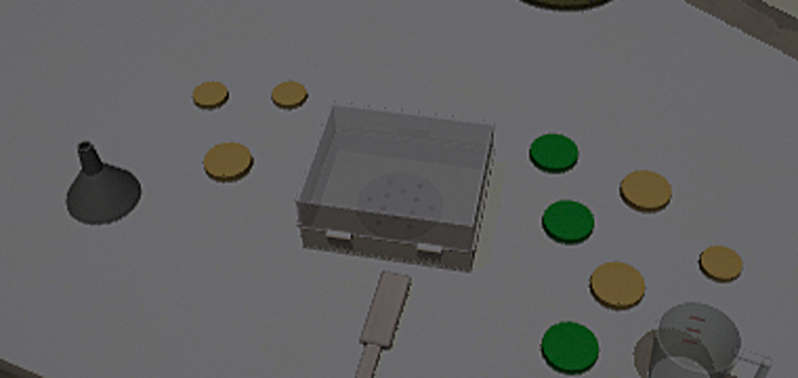

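View pics/b.png

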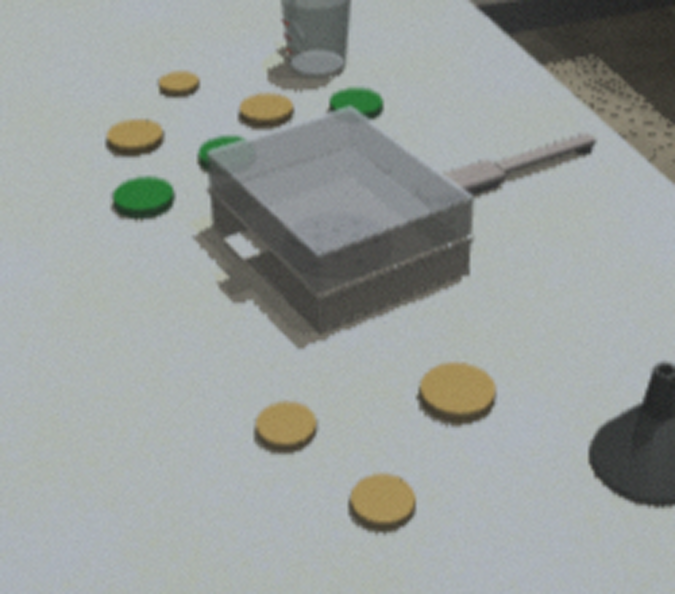

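The pictures show three full-size cream cakes, three worn ones and three green look-alikes. The lid is shut, with its tab on the robot's side. Next I'll fit the tub corners and segment the cakes.

```bash
cat >> h.py <<'E'
def cakes(im,lo=8,hi=35,zs=0.0065,amin=40):
    hsv=cv2.cvtColor(im["color"],cv2.COLOR_BGR2HSV)
    m=cv2.inRange(hsv,(lo,70,40),(hi,255,255))
    n,l,st,c=cv2.connectedComponentsWithStats(m)
    out=[]
    for i in range(1,n):
        if st[i,4]>amin:
            ys,xs=np.where(l==i)
            P=np.array([pix2w(im,x,y,zs)[:2] for x,y in zip(xs,ys)])
            w=P.max(0)-P.min(0)
            out.append((pix2w(im,*c[i],zs)[:2].round(4).tolist(),w.round(3).tolist(),c[i].round(0).tolist()))
    return out
E
python3 - <<'E'
from h import *
from scipy.optimize import least_squares
S=vision.get_image("scene");D=vision.get_image("side")
for im in (S,D):
    print(*cakes(im),sep="\n"); print("green",*cakes(im,45,80),sep="\n")
obs=[(S,(234.3,237.6),(85,-105,0)),(S,(314.8,248.6),(85,105,0)),(S,(248.6,170.5),(-85,-105,90)),(S,(325.2,179.5),(-85,105,90)),
(D,(268.5,263.3),(-85,-105,0)),(D,(323.3,241.1),(85,-105,0)),(D,(324.4,215.2),(85,-105,90)),(D,(267.8,234.4),(-85,-105,90)),(D,(227.8,197.4),(-85,105,90)),(D,(279.6,180),(85,105,90))]
def f(q):
    c,s=np.cos(q[2]),np.sin(q[2]);r=[]
    for im,uv,p in obs:
        x,y,z=np.array(p)/1e3
        r+=list(np.array(w2pix(im,(q[0]+c*x-s*y,q[1]+s*x+c*y,z)))-uv)
    return r
o=least_squares(f,[0.6,0.1,0]);print(o.x,np.round(f(o.x),1))
c,s=np.cos(o.x[2]),np.sin(o.x[2])
for n,b,z in(("tab",-105,.043),("hinge",85,.04)): print(n,o.x[0]+c*b/1e3,o.x[1]+s*b/1e3,z)
print("plate px",w2pix(S,(o.x[0],o.x[1],.008)),"by eye",pix2w(S,280.5,216.7,.008))
print(R.from_rotvec(ctrl.get_state()["tool_rot"]).as_matrix().round(3))
E
```

```text
([-0.061, -1.5624], [0.269, 0.437], [22.0, 15.0])
([-0.1454, -1.3588], [0.321, 0.342], [71.0, 14.0])
([-0.6098, -0.0118], [0.383, 0.07], [399.0, 22.0])
([-0.5217, -0.1459], [0.151, 0.123], [362.0, 26.0])
([0.0428, 0.0104], [0.164, 0.219], [356.0, 111.0])
([0.4834, -0.3627], [0.054, 0.055], [190.0, 164.0])
([0.4394, -0.2596], [0.053, 0.048], [227.0, 164.0])
([0.5863, -0.2724], [0.068, 0.066], [198.0, 196.0])
([0.4204, 0.2507], [0.07, 0.063], [397.0, 210.0])
([0.4983, 0.3631], [0.053, 0.048], [433.0, 245.0])
([0.5791, 0.258], [0.069, 0.063], [384.0, 255.0])
green
([0.3994, 0.1206], [0.064, 0.062], [354.0, 192.0])
([0.5058, 0.1746], [0.064, 0.063], [360.0, 224.0])
([0.6817, 0.2325], [0.063, 0.063], [361.0, 284.0])
([0.4548, 0.9814], [0.063, 0.364], [172.0, 111.0])
([0.1332, 0.9903], [0.066, 0.364], [94.0, 120.0])
([-0.1237, 0.6083], [0.095, 0.242], [16.0, 169.0])
([-0.0832, 0.6155], [0.027, 0.152], [30.0, 166.0])
([0.5019, 0.3593], [0.046, 0.054], [216.0, 170.0])
([0.583, 0.2565], [0.062, 0.073], [248.0, 180.0])
([0.4245, 0.2487], [0.063, 0.071], [199.0, 190.0])
([0.0536, -0.0428], [0.131, 0.18], [68.0, 277.0])
([0.5905, -0.2726], [0.064, 0.068], [319.0, 284.0])
([0.4425, -0.2611], [0.047, 0.053], [256.0, 297.0])
([0.4862, -0.3647], [0.048, 0.052], [291.0, 325.0])
green
([0.6923, 0.237], [0.063, 0.067], [282.0, 177.0])
([0.5033, 0.1921], [0.052, 0.053], [229.0, 194.0])
([0.4065, 0.12], [0.063, 0.072], [203.0, 212.0])
[ 0.56839573 -0.03146885  0.21918711] [-1.4  0.4 -1.8  1.4 -2.1 -2.3 -1.  -1.4 -0.8 -0.1 -0.1 -0.6  0.5 -3.7
 -0.8 -1.3 -2.1 -2.6 -0.3 -2. ]
tab 0.4659079071473941 -0.05429966040782307 0.043
hinge 0.6513620666460878 -0.01298677229003209 0.04
plate px (np.float64(279.099183427648), np.float64(217.14611401178004)) by eye [ 0.56549661 -0.02867553  0.008     ]
[[-0.923  0.384  0.   ]
 [ 0.384  0.923  0.   ]
 [-0.     0.    -1.   ]]
```

```bash
cat >> h.py <<'E'
def Rt(yaw): # tool down, y along tub y
    c,s=np.cos(yaw),np.sin(yaw); return np.array([[-c,-s,0],[-s,c,0],[0,0,-1.]])
def go(p,yaw=None):
    s=ctrl.get_state();M=R.from_rotvec(s["tool_rot"]).as_matrix()
    d=M.T@(np.array(p)-s["position"])*1e3
    w=None if yaw is None else (R.from_matrix(M.T@Rt(yaw)).as_rotvec()).round(4)
    print("t",round(s["time"],2),"delta tool mm",d.round(1),"w",w,"grip",round(s["grip_width"],3),"F",np.round(s["ft_force"],1))
E
python3 - <<'E'
from h import *
S=vision.get_image("scene")
for t in ["cup","funnel","brush"]:
    print(t,[(np.round(b["bbox"]).tolist(),round(b["conf"],2)) for b in vision.spot_in("scene",t)][:2])
print("cup?",pix2w(S,414,299,0),"funnel",pix2w(S,139,217,0),pix2w(S,140,214,0.02))
D=vision.get_image("side");print("cup side",pix2w(D,150+318/2.7,140+65/2.7,0))
go((.4659,-.0543,.13),.219)
E
```

```text
cup [([396.0, 263.0, 460.0, 317.0], 0.82)]
funnel [([123.0, 189.0, 158.0, 227.0], 0.85)]
brush [([247.0, 251.0, 286.0, 337.0], 0.9)]
cup? [ 6.67421660e-01  3.56078009e-01 -1.11022302e-16] funnel [ 0.71076139 -0.38390519  0.        ] [ 0.71323662 -0.37274856  0.02      ]
cup side [0.68326448 0.3531807  0.        ]
t 1.1 delta tool mm [-451.  -521.4   92.6] w [ 0.000e+00  1.000e-04 -6.127e-01] grip 0.999 F [-0.2 -0.6 -0.1]
```

Call:
jog_arm(
  increments=[
    {"wz": -0.122},
    {"wz": -0.244},
    {"wz": -0.366},
    {"wz": -0.488},
    {"wz": -0.612},
  ],
)

```text
validation failed for argument at $.in...
```

Call:
jog_arm(
  increments=[
    {"tx": -30,"ty": -26},
    {"tx": -60,"ty": -52},
    {"tx": -90,"ty": -78},
    {"tx": -120,"ty": -104},
    {"tx": -150,"ty": -130},
  ],
)

```text
validation failed for argument at $.in...
```

Call:
jog_arm(
  increments=[
    {"tx": -28,"ty": -28},
    {"tx": -56,"ty": -56},
    {"tx": -84,"ty": -84},
    {"tx": -112,"ty": -112},
    {"tx": -140,"ty": -140},
  ],
)

```text
validation failed for argument at $.in...
```

Call:
jog_arm(
  increments=[
    {"tx": -20,"ty": -28},
    {"tx": -40,"ty": -56},
    {"tx": -60,"ty": -84},
    {"tx": -80,"ty": -112},
    {"tx": -100,"ty": -140},
  ],
)

```text
validation failed for argument at $.in...
```

Run:
```python
from h import *
go((.4659,-.0543,.13),.219)
im=vision.get_image("wrist");cv2.imwrite("pics/w1.png",im["color"])
for p in [(-85,-105,40),(-85,105,40),(85,105,40),(85,-105,40),(0,0,8),(-105,0,43)]:
    c,s=np.cos(.219),np.sin(.219);x,y,z=np.array(p)/1e3
    print(p,np.round(w2pix(im,(.5684+c*x-s*y,-.0315+s*x+c*y,z)),0))
for t in ["plate","tab","tub"]: print(t,[(np.round(b["bbox"]).tolist(),round(b["conf"],2)) for b in vision.spot_in("wrist",t)][:2])
```

```text
t 1.1 delta tool mm [-451.  -521.4   92.6] w [ 0.000e+00  1.000e-04 -6.127e-01] grip 0.999 F [-0.2 -0.6 -0.1]
(-85, -105, 40) [-164.  559.]
(-85, 105, 40) [-60. 493.]
(85, 105, 40) [ 38. 568.]
(85, -105, 40) [-64. 625.]
(0, 0, 8) [-43. 537.]
(-105, 0, 43) [-129.  521.]
plate []
tab []
tub []
```

View pics/w1.png

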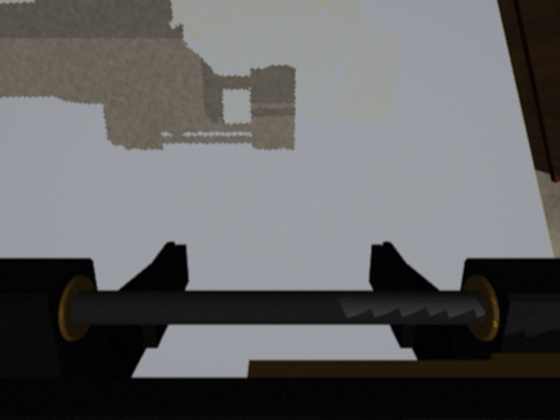

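The arm hasn't moved, so the picture shows only bare ledge and the gripper's shadow. The rows need every key, so I'll resend them in full.

Call:
jog_arm(
  increments=[
    {"tx": 0,"ty": 0,"tz": 0,"wx": 0,"wy": 0,"wz": -0.122,"gripper": 1},
    {"tx": 0,"ty": 0,"tz": 0,"wx": 0,"wy": 0,"wz": -0.244,"gripper": 1},
    {"tx": 0,"ty": 0,"tz": 0,"wx": 0,"wy": 0,"wz": -0.366,"gripper": 1},
    {"tx": 0,"ty": 0,"tz": 0,"wx": 0,"wy": 0,"wz": -0.488,"gripper": 1},
    {"tx": 0,"ty": 0,"tz": 0,"wx": 0,"wy": 0,"wz": -0.612,"gripper": 1},
  ],
)

```text
time: 1.72
position: [0.2494, 0.6003, 0.2226]
tool_rot: [-0.352, 3.122, 0.0]
ft_force: [0.9, 0.3, -0.5]
grip_width: 1.0
grip_force: 0.0
```

Call:
jog_arm(
  increments=[
    {"tx": -30,"ty": -28,"tz": 0,"wx": 0,"wy": 0,"wz": 0,"gripper": 1},
    {"tx": -60,"ty": -56,"tz": 0,"wx": 0,"wy": 0,"wz": 0,"gripper": 1},
    {"tx": -90,"ty": -84,"tz": 0,"wx": 0,"wy": 0,"wz": 0,"gripper": 1},
    {"tx": -120,"ty": -112,"tz": 0,"wx": 0,"wy": 0,"wz": 0,"gripper": 1},
    {"tx": -140,"ty": -140,"tz": 0,"wx": 0,"wy": 0,"wz": 0,"gripper": 1},
  ],
)

```text
time: 2.13
position: [0.4198, 0.492, 0.2225]
tool_rot: [-0.339, 3.122, -0.0]
ft_force: [-0.1, -0.1, 0.8]
grip_width: 0.999
grip_force: 0.0
```

Call:
jog_arm(
  increments=[
    {"tx": 0,"ty": -40,"tz": 0,"wx": 0,"wy": 0,"wz": 0,"gripper": 1},
    {"tx": 0,"ty": -80,"tz": 0,"wx": 0,"wy": 0,"wz": 0,"gripper": 1},
    {"tx": 0,"ty": -120,"tz": 0,"wx": 0,"wy": 0,"wz": 0,"gripper": 1},
    {"tx": 0,"ty": -160,"tz": 0,"wx": 0,"wy": 0,"wz": 0,"gripper": 1},
    {"tx": 0,"ty": -200,"tz": 0,"wx": 0,"wy": 0,"wz": 0,"gripper": 1},
  ],
)

```text
time: 2.55
position: [0.4599, 0.2967, 0.2227]
tool_rot: [-0.342, 3.122, 0.001]
ft_force: [0.8, -0.5, -0.0]
grip_width: 1.001
grip_force: 0.0
```

Run:
```python
from h import *
go((.4659,-.0543,.13),.219)
```

```text
t 2.55 delta tool mm [  70.2 -344.    92.6] w [ 0.0003  0.0005 -0.0008] grip 1.001 F [ 0.8 -0.5 -0. ]
```

Call:
jog_arm(
  increments=[
    {"tx": 0,"ty": -40,"tz": 0,"wx": 0,"wy": 0,"wz": 0,"gripper": 1},
    {"tx": 0,"ty": -80,"tz": 0,"wx": 0,"wy": 0,"wz": 0,"gripper": 1},
    {"tx": 0,"ty": -120,"tz": 0,"wx": 0,"wy": 0,"wz": 0,"gripper": 1},
    {"tx": 0,"ty": -160,"tz": 0,"wx": 0,"wy": 0,"wz": 0,"gripper": 1},
    {"tx": 0,"ty": -190,"tz": 0,"wx": 0,"wy": 0,"wz": 0,"gripper": 1},
  ],
)

```text
time: 2.97
position: [0.5014, 0.1091, 0.223]
tool_rot: [-0.337, 3.122, -0.001]
ft_force: [0.3, -0.5, 0.1]
grip_width: 1.002
grip_force: 0.0
```

Call:
jog_arm(
  increments=[
    {"tx": 15,"ty": -38,"tz": 0,"wx": 0,"wy": 0,"wz": 0,"gripper": 1},
    {"tx": 30,"ty": -76,"tz": 0,"wx": 0,"wy": 0,"wz": 0,"gripper": 1},
    {"tx": 50,"ty": -114,"tz": 0,"wx": 0,"wy": 0,"wz": 0,"gripper": 1},
    {"tx": 70,"ty": -140,"tz": 0,"wx": 0,"wy": 0,"wz": 0,"gripper": 1},
    {"tx": 70,"ty": -154,"tz": 0,"wx": 0,"wy": 0,"wz": 0,"gripper": 1},
  ],
)

```text
time: 3.38
position: [0.4632, -0.0578, 0.2229]
tool_rot: [0.331, -3.123, 0.0]
ft_force: [-0.1, -0.4, -0.6]
grip_width: 1.005
grip_force: 0.0
```

Run:
```python
from h import *
im=vision.get_image("wrist");cv2.imwrite("pics/w2.png",im["color"])
go((.4659,-.0543,.13),.219)
for p in [(-85,-105,40),(-85,105,40),(85,105,40),(85,-105,40),(0,0,8),(-105,0,43)]:
    c,s=np.cos(.219),np.sin(.219);x,y,z=np.array(p)/1e3
    print(p,np.round(w2pix(im,(.5684+c*x-s*y,-.0315+s*x+c*y,z)),0))
for t in ["plate","tab","tub"]: print(t,[(np.round(b["bbox"]).tolist(),round(b["conf"],2)) for b in vision.spot_in("wrist",t)][:2])
```

```text
t 3.43 delta tool mm [-1.6  4.4 93.2] w [-0.0015  0.0014 -0.0089] grip 0.997 F [ 0.6 -1.7 -0.5]
(-85, -105, 40) [172. 200.]
(-85, 105, 40) [390. 198.]
(85, 105, 40) [378. 348.]
(85, -105, 40) [186. 349.]
(0, 0, 8) [281. 265.]
(-105, 0, 43) [281. 180.]
plate [([156.0, 169.0, 409.0, 379.0], 0.67)]
tab [([158.0, 170.0, 410.0, 379.0], 0.98), ([158.0, 173.0, 409.0, 376.0], 0.33)]
tub [([158.0, 170.0, 410.0, 377.0], 0.9)]
```

View pics/w2.png

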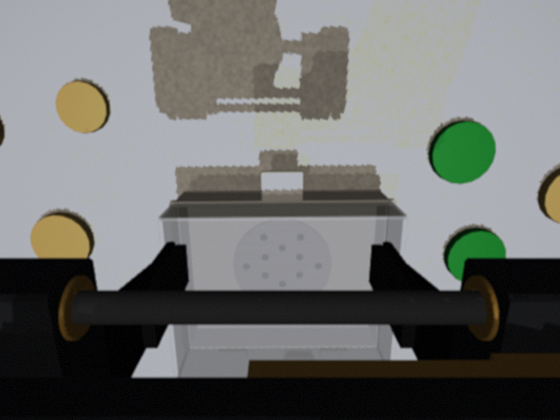

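The wrist view shows the tab at about (282,180) and the plate centre at about (282,263). Both match the model to within about 1 px. Next I'll descend and pinch the tab.

Call:
jog_arm(
  increments=[
    {"tx": -1,"ty": 5,"tz": 35,"wx": 0,"wy": 0,"wz": -0.006,"gripper": 1},
    {"tx": -1,"ty": 5,"tz": 70,"wx": 0,"wy": 0,"wz": -0.006,"gripper": 1},
    {"tx": -1,"ty": 5,"tz": 105,"wx": 0,"wy": 0,"wz": -0.006,"gripper": 1},
    {"tx": -1,"ty": 5,"tz": 135,"wx": 0,"wy": 0,"wz": -0.006,"gripper": 1},
    {"tx": -1,"ty": 5,"tz": 150,"wx": 0,"wy": 0,"wz": -0.006,"gripper": 1},
  ],
)

```text
time: 4.0
position: [0.4633, -0.0451, 0.0687]
tool_rot: [0.356, -3.116, -0.001]
ft_force: [-0.2, 0.1, 0.1]
grip_width: 1.002
grip_force: 0.0
```

Call:
jog_arm(
  increments=[
    {"tx": 0,"ty": 0,"tz": 15,"wx": 0,"wy": 0,"wz": 0,"gripper": 1},
    {"tx": 0,"ty": 0,"tz": 28,"wx": 0,"wy": 0,"wz": 0,"gripper": 1},
    {"tx": 0,"ty": 0,"tz": 37,"wx": 0,"wy": 0,"wz": 0,"gripper": 1},
    {"tx": 0,"ty": 0,"tz": 42,"wx": 0,"wy": 0,"wz": 0,"gripper": 1},
    {"tx": 0,"ty": 0,"tz": 42,"wx": 0,"wy": 0,"wz": 0,"gripper": 1},
  ],
)

```text
time: 4.42
position: [0.4652, -0.0463, 0.0296]
tool_rot: [0.354, -3.12, -0.0]
ft_force: [0.2, 0.2, -0.0]
grip_width: 1.002
grip_force: 0.0
```

Run:
```python
from h import *
im=vision.get_image("wrist");cv2.imwrite("pics/w3.png",im["color"])
go((.4659,-.0543,.031),.219)
```

```text
t 4.47 delta tool mm [ 1.6 -7.6 -0.6] w [ 0.0002 -0.0005  0.0064] grip 1.002 F [-1.   0.1  0.3]
```

View pics/w3.png

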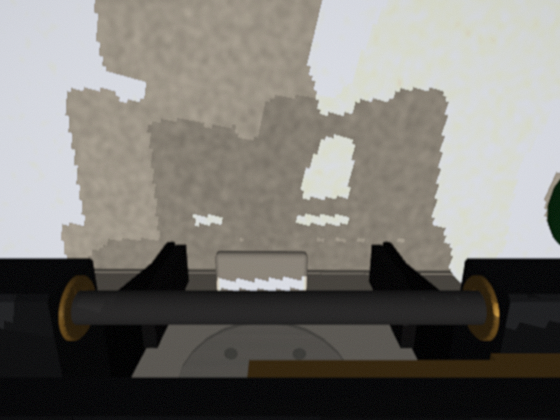

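The tab is centred at column 262 and the fingers at 279. The tool is therefore about 7.5 mm off in y, which agrees with the state. I'll correct that and close.

Call:
jog_arm(
  increments=[
    {"tx": 1,"ty": -4,"tz": 0,"wx": 0,"wy": 0,"wz": 0.006,"gripper": 1},
    {"tx": 1.5,"ty": -7.5,"tz": 0,"wx": 0,"wy": 0,"wz": 0.006,"gripper": 1},
    {"tx": 1.5,"ty": -7.5,"tz": 0,"wx": 0,"wy": 0,"wz": 0.006,"gripper": 1},
    {"tx": 1.5,"ty": -7.5,"tz": 0,"wx": 0,"wy": 0,"wz": 0.006,"gripper": 0.3},
    {"tx": 1.5,"ty": -7.5,"tz": 0,"wx": 0,"wy": 0,"wz": 0.006,"gripper": 0.3},
  ],
  grip_force=20,
)

```text
time: 4.88
position: [0.4663, -0.055, 0.0309]
tool_rot: [-0.341, 3.122, 0.0]
ft_force: [0.0, 0.9, 0.6]
grip_width: 0.92
grip_force: 0.0
```

Call:
jog_arm(
  increments=[
    {"tx": 0,"ty": 0,"tz": 0,"wx": 0,"wy": 0,"wz": 0,"gripper": 0.3},
    {"tx": 0,"ty": 0,"tz": 0,"wx": 0,"wy": 0,"wz": 0,"gripper": 0.3},
    {"tx": 0,"ty": 0,"tz": 0,"wx": 0,"wy": 0,"wz": 0,"gripper": 0.3},
    {"tx": 0,"ty": 0,"tz": 0,"wx": 0,"wy": 0,"wz": 0,"gripper": 0.3},
    {"tx": 0,"ty": 0,"tz": 0,"wx": 0,"wy": 0,"wz": 0,"gripper": 0.3},
  ],
)

```text
time: 5.3
position: [0.4659, -0.0549, 0.0305]
tool_rot: [0.342, -3.123, -0.0]
ft_force: [0.0, 0.2, -0.2]
grip_width: 0.556
grip_force: 0.0
```

Run:
```python
from h import *
go((.4659,-.0543,.031),.219)
```

```text
t 5.3 delta tool mm [-0.1  0.5 -0.5] w [ 0.0001 -0.     -0.0007] grip 0.556 F [ 0.   0.2 -0.2]
```

Call:
jog_arm(
  increments=[
    {"tx": 0,"ty": 0,"tz": 0,"wx": 0,"wy": 0,"wz": 0,"gripper": 0.3},
    {"tx": 0,"ty": 0,"tz": 0,"wx": 0,"wy": 0,"wz": 0,"gripper": 0.3},
    {"tx": 0,"ty": 0,"tz": 0,"wx": 0,"wy": 0,"wz": 0,"gripper": 0.3},
    {"tx": 0,"ty": 0,"tz": 0,"wx": 0,"wy": 0,"wz": 0,"gripper": 0.3},
    {"tx": 0,"ty": 0,"tz": 0,"wx": 0,"wy": 0,"wz": 0,"gripper": 0.3},
  ],
)

```text
time: 5.72
position: [0.4657, -0.054, 0.0305]
tool_rot: [0.343, -3.122, -0.002]
ft_force: [-1.8, 5.0, 1.6]
grip_width: 0.453
grip_force: 20.0
```

Call:
jog_arm(
  increments=[
    {"tx": -0.3,"ty": 0,"tz": -8,"wx": 0,"wy": 0,"wz": 0,"gripper": 0.3},
    {"tx": -1.2,"ty": 0,"tz": -19,"wx": 0,"wy": 0,"wz": 0,"gripper": 0.3},
    {"tx": -4.4,"ty": 0,"tz": -37.7,"wx": 0,"wy": 0,"wz": 0,"gripper": 0.3},
    {"tx": -9.4,"ty": 0,"tz": -56,"wx": 0,"wy": 0,"wz": 0,"gripper": 0.3},
    {"tx": -16.2,"ty": 0,"tz": -73.8,"wx": 0,"wy": 0,"wz": 0,"gripper": 0.3},
  ],
)

```text
time: 6.13
position: [0.4813, -0.0505, 0.1052]
tool_rot: [0.343, -3.122, -0.002]
ft_force: [2.0, 4.9, -3.8]
grip_width: 0.458
grip_force: 20.0
```

Run:
```python
from h import *
go((.4659,-.0543,.031),.219)
```

```text
t 6.13 delta tool mm [15.8 -0.4 74.3] w [ 0.0013 -0.0006 -0.0004] grip 0.458 F [ 2.   4.9 -3.8]
```

Call:
jog_arm(
  increments=[
    {"tx": -8.5,"ty": 0,"tz": -16.9,"wx": 0,"wy": 0,"wz": 0,"gripper": 0.3},
    {"tx": -18.7,"ty": 0,"tz": -33,"wx": 0,"wy": 0,"wz": 0,"gripper": 0.3},
    {"tx": -30.4,"ty": 0,"tz": -47.9,"wx": 0,"wy": 0,"wz": 0,"gripper": 0.3},
    {"tx": -43.6,"ty": 0,"tz": -61.6,"wx": 0,"wy": 0,"wz": 0,"gripper": 0.3},
    {"tx": -58,"ty": 0,"tz": -73.9,"wx": 0,"wy": 0,"wz": 0,"gripper": 0.3},
  ],
)

```text
time: 6.55
position: [0.538, -0.0379, 0.1791]
tool_rot: [0.343, -3.122, -0.002]
ft_force: [0.2, 3.9, -4.5]
grip_width: 0.451
grip_force: 20.0
```

Call:
jog_arm(
  increments=[
    {"tx": -15.7,"ty": 0,"tz": -10.8,"wx": 0,"wy": 0,"wz": 0,"gripper": 0.3},
    {"tx": -32.3,"ty": 0,"tz": -20,"wx": 0,"wy": 0,"wz": 0,"gripper": 0.3},
    {"tx": -49.7,"ty": 0,"tz": -27.5,"wx": 0,"wy": 0,"wz": 0,"gripper": 0.3},
    {"tx": -67.9,"ty": 0,"tz": -33.2,"wx": 0,"wy": 0,"wz": 0,"gripper": 0.3},
    {"tx": -86.5,"ty": 0,"tz": -37,"wx": 0,"wy": 0,"wz": 0,"gripper": 0.3},
  ],
)

```text
time: 6.97
position: [0.6228, -0.0189, 0.216]
tool_rot: [0.343, -3.121, -0.002]
ft_force: [-1.3, 3.5, -1.6]
grip_width: 0.456
grip_force: 20.0
```

Call:
jog_arm(
  increments=[
    {"tx": -18.8,"ty": 0,"tz": -2,"wx": 0,"wy": 0,"wz": 0,"gripper": 0.3},
    {"tx": -37.8,"ty": 0,"tz": -2.1,"wx": 0,"wy": 0,"wz": 0,"gripper": 0.3},
    {"tx": -49,"ty": 0,"tz": -1.4,"wx": 0,"wy": 0,"wz": 0,"gripper": 0.3},
    {"tx": -49,"ty": 0,"tz": -1.4,"wx": 0,"wy": 0,"wz": 0,"gripper": 0.3},
    {"tx": -49,"ty": 0,"tz": -1.4,"wx": 0,"wy": 0,"wz": 0,"gripper": 0.7},
  ],
)

```text
time: 7.38
position: [0.671, -0.0092, 0.217]
tool_rot: [-0.343, 3.123, -0.001]
ft_force: [-0.1, 1.2, 0.2]
grip_width: 0.48
grip_force: 0.4
```

Call:
jog_arm(
  increments=[
    {"tx": 0,"ty": 0,"tz": 0,"wx": 0,"wy": 0,"wz": 0,"gripper": 0.9},
    {"tx": 0,"ty": 0,"tz": 0,"wx": 0,"wy": 0,"wz": 0,"gripper": 0.9},
    {"tx": 0,"ty": 0,"tz": 0,"wx": 0,"wy": 0,"wz": 0,"gripper": 0.9},
    {"tx": 0,"ty": 0,"tz": 0,"wx": 0,"wy": 0,"wz": 0,"gripper": 0.9},
    {"tx": 0,"ty": 0,"tz": 0,"wx": 0,"wy": 0,"wz": 0,"gripper": 0.9},
  ],
)

```text
time: 7.8
position: [0.6704, -0.0102, 0.2169]
tool_rot: [-0.341, 3.123, -0.0]
ft_force: [-0.8, 1.0, 0.7]
grip_width: 0.823
grip_force: 0.0
```

Call:
jog_arm(
  increments=[
    {"tx": 0,"ty": 0,"tz": -20,"wx": 0,"wy": 0,"wz": 0,"gripper": 1},
    {"tx": 0,"ty": 0,"tz": -40,"wx": 0,"wy": 0,"wz": 0,"gripper": 1},
    {"tx": 30,"ty": 0,"tz": -60,"wx": 0,"wy": 0,"wz": 0,"gripper": 1},
    {"tx": 65,"ty": 0,"tz": -60,"wx": 0,"wy": 0,"wz": 0,"gripper": 1},
    {"tx": 100,"ty": 0,"tz": -60,"wx": 0,"wy": 0,"wz": 0,"gripper": 1},
  ],
)

```text
time: 8.22
position: [0.5727, -0.0318, 0.2777]
tool_rot: [-0.342, 3.121, -0.002]
ft_force: [-0.0, 1.3, -0.0]
grip_width: 1.0
grip_force: 0.0
```

Call:
jog_arm(
  increments=[
    {"tx": 40,"ty": 0,"tz": 0,"wx": 0,"wy": 0,"wz": 0,"gripper": 1},
    {"tx": 80,"ty": 0,"tz": 0,"wx": 0,"wy": 0,"wz": 0,"gripper": 1},
    {"tx": 120,"ty": 0,"tz": 10,"wx": 0,"wy": 0,"wz": 0,"gripper": 1},
    {"tx": 120,"ty": 0,"tz": 40,"wx": 0,"wy": 0,"wz": 0,"gripper": 1},
    {"tx": 120,"ty": 0,"tz": 60,"wx": 0,"wy": 0,"wz": 0,"gripper": 1},
  ],
)

```text
time: 8.63
position: [0.4543, -0.0579, 0.2169]
tool_rot: [-0.339, 3.119, 0.003]
ft_force: [0.3, -0.1, -0.9]
grip_width: 0.999
grip_force: 0.0
```

Run:
```python
from h import *
go((.4222,.25,.12),.219)
im=vision.get_image("wrist");s=vision.get_image("scene")
c,q=np.cos(.219),np.sin(.219)
for p in [(-85,-105,40),(-85,105,40),(85,105,40),(85,-105,40),(0,0,8)]:
    x,y,z=np.array(p)/1e3
    print(p,np.round(w2pix(im,(.5684+c*x-q*y,-.0315+q*x+c*y,z)),0))
b=cv2.resize(s["color"][100:310,90:470],(560,310))
cv2.imwrite("pics/c4.png",np.vstack([im["color"][140:],b]))
print(cakes(s)[3:])
```

```text
t 8.63 delta tool mm [-34.5 307.5  97.5] w [ 0.0014  0.0043 -0.0023] grip 0.999 F [ 0.3 -0.1 -0.9]
(-85, -105, 40) [169. 209.]
(-85, 105, 40) [389. 209.]
(85, 105, 40) [376. 357.]
(85, -105, 40) [183. 358.]
(0, 0, 8) [279. 273.]
[([-0.5053, -0.189], [0.198, 0.101], [351.0, 26.0]), ([-0.5734, -0.0637], [0.209, 0.075], [385.0, 24.0]), ([-0.5196, -0.0797], [0.124, 0.033], [377.0, 29.0]), ([-0.2704, -0.06], [0.038, 0.084], [364.0, 60.0]), ([0.0399, 0.0174], [0.18, 0.21], [358.0, 111.0]), ([0.4838, -0.3623], [0.054, 0.055], [190.0, 165.0]), ([0.4398, -0.259], [0.053, 0.052], [227.0, 165.0]), ([0.5868, -0.2719], [0.067, 0.067], [198.0, 196.0]), ([0.4205, 0.2508], [0.07, 0.063], [397.0, 210.0]), ([0.4988, 0.3632], [0.054, 0.048], [433.0, 245.0]), ([0.5795, 0.2582], [0.07, 0.063], [384.0, 255.0])]
```

View pics/c4.png

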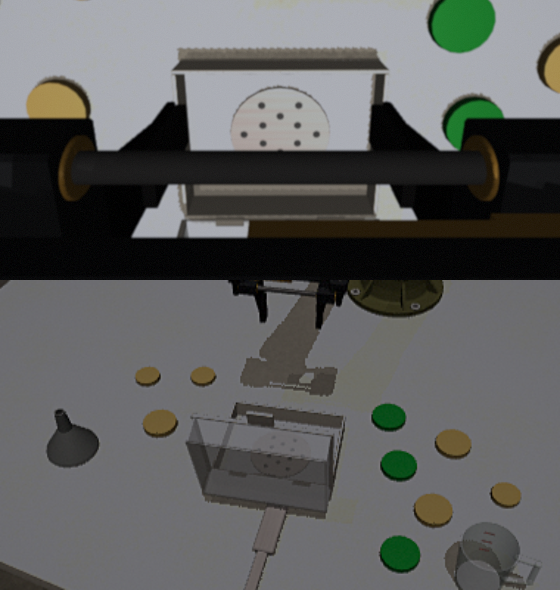

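The lid is open, and the plate centre at about (280,273) matches the prediction to within 1 px. Next I'll cross-check the cake positions with the wrist camera.

Run:
```python
from h import *
im=vision.get_image("wrist")
print(*cakes(im,amin=300),sep="\n");print("g",*cakes(im,45,80,amin=300),sep="\n")
```

```text
([0.4426, -0.2593], [0.049, 0.051], [76.0, 116.0])
([0.435, 0.2331], [0.05, 0.029], [553.0, 213.0])
([0.5818, -0.2754], [0.048, 0.064], [52.0, 244.0])
([0.664, -0.2585], [0.079, 0.019], [64.0, 312.0])
([0.56, 0.2163], [0.073, 0.038], [493.0, 312.0])
g
([0.407, 0.1234], [0.064, 0.065], [463.0, 165.0])
([0.5069, 0.1659], [0.061, 0.055], [468.0, 262.0])
```

Call:
jog_arm(
  increments=[
    {"tx": -7,"ty": 35,"tz": 0,"wx": 0,"wy": 0,"wz": 0,"gripper": 1},
    {"tx": -14,"ty": 75,"tz": 0,"wx": 0,"wy": 0,"wz": 0,"gripper": 1},
    {"tx": -21,"ty": 115,"tz": 0,"wx": 0,"wy": 0,"wz": 0,"gripper": 1},
    {"tx": -28,"ty": 155,"tz": 10,"wx": 0,"wy": 0,"wz": 0,"gripper": 1},
    {"tx": -36,"ty": 190,"tz": 25,"wx": 0,"wy": 0,"wz": 0,"gripper": 1},
  ],
)

```text
time: 9.2
position: [0.4517, 0.1398, 0.1947]
tool_rot: [-0.343, 3.117, 0.003]
ft_force: [1.9, -0.2, 0.1]
grip_width: 0.999
grip_force: 0.0
```

Call:
jog_arm(
  increments=[
    {"tx": 0,"ty": 35,"tz": 20,"wx": 0,"wy": 0,"wz": 0,"gripper": 1},
    {"tx": 0,"ty": 70,"tz": 45,"wx": 0,"wy": 0,"wz": 0,"gripper": 1},
    {"tx": 0,"ty": 100,"tz": 70,"wx": 0,"wy": 0,"wz": 0,"gripper": 1},
    {"tx": 0,"ty": 117,"tz": 90,"wx": 0,"wy": 0,"wz": 0,"gripper": 1},
    {"tx": 0,"ty": 117,"tz": 100,"wx": 0,"wy": 0,"wz": 0,"gripper": 1},
  ],
)

```text
time: 9.62
position: [0.4227, 0.2553, 0.0903]
tool_rot: [0.353, -3.12, -0.001]
ft_force: [-0.0, -0.7, 0.1]
grip_width: 1.0
grip_force: 0.0
```

Run:
```python
from h import *
go((.424,.2505,.003),.219)
im=vision.get_image("side");print(*cakes(im),sep="\n")
im=vision.get_image("wrist");print(*cakes(im,amin=300),sep="\n")
```

```text
t 9.62 delta tool mm [-0.3 -5.  87.3] w [ 0.001  -0.0018  0.0065] grip 1.0 F [-0.  -0.7  0.1]
([0.7952, 3.8047], [0.249, 1.397], [161.0, 9.0])
([0.4534, 1.002], [0.06, 0.346], [171.0, 109.0])
([0.1331, 0.9898], [0.062, 0.362], [94.0, 120.0])
([0.5021, 0.3583], [0.046, 0.055], [216.0, 170.0])
([0.5829, 0.2556], [0.062, 0.074], [248.0, 180.0])
([0.4242, 0.2477], [0.061, 0.074], [199.0, 190.0])
([0.0374, -0.0549], [0.158, 0.147], [61.0, 282.0])
([0.5908, -0.2725], [0.064, 0.068], [319.0, 284.0])
([0.4425, -0.2609], [0.047, 0.053], [256.0, 297.0])
([0.4863, -0.3649], [0.048, 0.052], [291.0, 325.0])
([0.425, 0.2499], [0.066, 0.064], [274.0, 210.0])
([0.5379, 0.1136], [0.054, 0.013], [64.0, 312.0])
([0.4671, 0.4267], [0.048, 0.027], [493.0, 312.0])
([0.5301, 0.3502], [0.079, 0.256], [370.0, 361.0])
```

The wrist camera at hover sees the whole cake and places it at (0.425, 0.250).

Call:
jog_arm(
  increments=[
    {"tx": -1,"ty": -5.5,"tz": 20,"wx": 0,"wy": 0,"wz": 0.006,"gripper": 1},
    {"tx": -1,"ty": -5.5,"tz": 45,"wx": 0,"wy": 0,"wz": 0.006,"gripper": 1},
    {"tx": -1,"ty": -5.5,"tz": 65,"wx": 0,"wy": 0,"wz": 0.006,"gripper": 1},
    {"tx": -1,"ty": -5.5,"tz": 80,"wx": 0,"wy": 0,"wz": 0.006,"gripper": 1},
    {"tx": -1,"ty": -5.5,"tz": 87,"wx": 0,"wy": 0,"wz": 0.006,"gripper": 1},
  ],
)

```text
time: 10.13
position: [0.428, 0.2437, 0.0046]
tool_rot: [-0.329, 3.124, -0.001]
ft_force: [-0.3, -0.3, 0.3]
grip_width: 0.999
grip_force: 0.0
```

Call:
jog_arm(
  increments=[
    {"tx": 0,"ty": 0,"tz": 0,"wx": 0,"wy": 0,"wz": 0,"gripper": 0.6},
    {"tx": 0,"ty": 0,"tz": 0,"wx": 0,"wy": 0,"wz": 0,"gripper": 0.6},
    {"tx": 0,"ty": 0,"tz": 0,"wx": 0,"wy": 0,"wz": 0,"gripper": 0.6},
    {"tx": 0,"ty": 0,"tz": 0,"wx": 0,"wy": 0,"wz": 0,"gripper": 0.6},
    {"tx": 0,"ty": 0,"tz": 0,"wx": 0,"wy": 0,"wz": 0,"gripper": 0.6},
  ],
  grip_force=25,
)

```text
time: 10.55
position: [0.4278, 0.2459, 0.006]
tool_rot: [-0.332, 3.122, 0.002]
ft_force: [0.2, -0.1, 4.0]
grip_width: 0.722
grip_force: 25.0
```

Run:
```python
from h import *
go((.425,.25,.003),.219)
```

```text
t 10.55 delta tool mm [1.9 4.6 3. ] w [ 0.001   0.0025 -0.0068] grip 0.722 F [ 0.2 -0.1  4. ]
```

Call:
jog_arm(
  increments=[
    {"tx": 0,"ty": 0,"tz": -10,"wx": 0,"wy": 0,"wz": -0.006,"gripper": 0.6},
    {"tx": 0,"ty": 0,"tz": -30,"wx": 0,"wy": 0,"wz": -0.006,"gripper": 0.6},
    {"tx": 0,"ty": 0,"tz": -60,"wx": 0,"wy": 0,"wz": -0.006,"gripper": 0.6},
    {"tx": 0,"ty": 0,"tz": -90,"wx": 0,"wy": 0,"wz": -0.006,"gripper": 0.6},
    {"tx": 0,"ty": 0,"tz": -100,"wx": 0,"wy": 0,"wz": -0.006,"gripper": 0.6},
  ],
)

```text
time: 10.97
position: [0.429, 0.2466, 0.1098]
tool_rot: [-0.342, 3.116, 0.005]
ft_force: [0.6, 0.1, -0.5]
grip_width: 0.726
grip_force: 25.0
```

Run:
```python
from h import *
go((.5702,-.0306,.106),.219)
```

```text
t 10.97 delta tool mm [ -77.7 -301.2    3.6] w [ 0.0025  0.0068 -0.0005] grip 0.726 F [ 0.6  0.1 -0.5]
```

Call:
jog_arm(
  increments=[
    {"tx": -8,"ty": -30,"tz": 0,"wx": 0,"wy": 0,"wz": 0,"gripper": 0.6},
    {"tx": -16,"ty": -65,"tz": 0,"wx": 0,"wy": 0,"wz": 0,"gripper": 0.6},
    {"tx": -25,"ty": -100,"tz": 0,"wx": 0,"wy": 0,"wz": 0,"gripper": 0.6},
    {"tx": -35,"ty": -135,"tz": 0,"wx": 0,"wy": 0,"wz": 0,"gripper": 0.6},
    {"tx": -44,"ty": -170,"tz": 0,"wx": 0,"wy": 0,"wz": 0,"gripper": 0.6},
  ],
)

```text
time: 11.38
position: [0.5069, 0.0873, 0.1051]
tool_rot: [-0.343, 3.122, 0.0]
ft_force: [0.5, -0.4, -0.8]
grip_width: 0.725
grip_force: 25.0
```

Call:
jog_arm(
  increments=[
    {"tx": -10,"ty": -35,"tz": 0,"wx": 0,"wy": 0,"wz": 0,"gripper": 0.6},
    {"tx": -20,"ty": -70,"tz": 0,"wx": 0,"wy": 0,"wz": 0,"gripper": 0.6},
    {"tx": -30,"ty": -105,"tz": 0,"wx": 0,"wy": 0,"wz": 0,"gripper": 0.6},
    {"tx": -34,"ty": -125,"tz": 0,"wx": 0,"wy": 0,"wz": 0,"gripper": 0.6},
    {"tx": -34,"ty": -131,"tz": 0,"wx": 0,"wy": 0,"wz": 0,"gripper": 0.6},
  ],
)

```text
time: 11.8
position: [0.569, -0.037, 0.105]
tool_rot: [-0.333, 3.123, -0.004]
ft_force: [-0.3, -0.5, -0.3]
grip_width: 0.724
grip_force: 25.0
```

Call:
jog_arm(
  increments=[
    {"tx": 0,"ty": 0,"tz": 0,"wx": 0,"wy": 0,"wz": 0,"gripper": 0.6},
    {"tx": 0,"ty": 0,"tz": 0,"wx": 0,"wy": 0,"wz": 0,"gripper": 0.6},
    {"tx": 0,"ty": 0,"tz": 0,"wx": 0,"wy": 0,"wz": 0,"gripper": 0.6},
    {"tx": 0,"ty": 0,"tz": 0,"wx": 0,"wy": 0,"wz": 0,"gripper": 0.6},
    {"tx": 0,"ty": 0,"tz": 0,"wx": 0,"wy": 0,"wz": 0,"gripper": 0.6},
  ],
)

```text
time: 12.22
position: [0.5677, -0.03, 0.1047]
tool_rot: [0.346, -3.122, -0.001]
ft_force: [0.0, 0.1, -1.4]
grip_width: 0.724
grip_force: 25.0
```

Run:
```python
from h import *
go((.5702,-.0306,.0145),.219)
im=vision.get_image("wrist");cv2.imwrite("pics/w5.png",im["color"])
c,q=np.cos(.219),np.sin(.219)
for p in [(-85,-105,40),(-85,105,40),(0,0,8)]:
    x,y,z=np.array(p)/1e3
    print(p,np.round(w2pix(im,(.5684+c*x-q*y,-.0315+q*x+c*y,z)),0))
go((.5702,-.0306,.0145),.219)
```

```text
t 12.22 delta tool mm [-2.2 -1.2 90.2] w [0.0007 0.0001 0.0018] grip 0.724 F [ 0.   0.1 -1.4]
(-85, -105, 40) [93. 76.]
(-85, 105, 40) [457.  77.]
(0, 0, 8) [276. 202.]
t 12.27 delta tool mm [-2.3 -0.8 90.2] w [0.0005 0.0001 0.0014] grip 0.726 F [-0.3  0.3 -0.6]
```

View pics/w5.png

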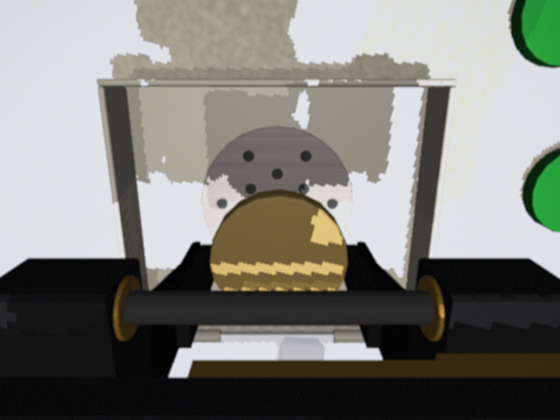

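The held cake is centred at column 279 with its widest row near 258. The plate centre is at about (277,203), as predicted. One check of the cake's offset in the grip before lowering.

Run:
```python
from h import *
im=vision.get_image("wrist")
h=cv2.cvtColor(im["color"],cv2.COLOR_BGR2HSV);m=cv2.inRange(h,(8,90,40),(35,255,255));m[:180]=0;m[290:]=0
# top-face rim: left,right and top edge points of mask -> circle fit in plane z
P=[]
for r in range(192,285,4):
    x=np.where(m[r,180:380])[0]
    if len(x)>20:P+=[(180+x.min(),r),(180+x.max(),r)]
W=np.array([pix2w(im,u,v,.111)[:2] for u,v in P])
A=np.c_[2*W,np.ones(len(W))];s=np.linalg.lstsq(A,(W**2).sum(1),rcond=None)[0]
print("centre",s[:2],"r",np.sqrt(s[2]+s[:2]@s[:2]),"tcp",ctrl.get_state()["position"])
```

```text
centre [ 0.56472951 -0.03080017] r 0.03125467721149232 tcp [ 0.56792673 -0.03070327  0.10477853]
```

Call:
jog_arm(
  increments=[
    {"tx": -3,"ty": 0,"tz": 20,"wx": 0,"wy": 0,"wz": 0,"gripper": 0.6},
    {"tx": -3,"ty": 0,"tz": 45,"wx": 0,"wy": 0,"wz": 0,"gripper": 0.6},
    {"tx": -3,"ty": 0,"tz": 68,"wx": 0,"wy": 0,"wz": 0,"gripper": 0.6},
    {"tx": -3,"ty": 0,"tz": 82,"wx": 0,"wy": 0,"wz": 0,"gripper": 0.6},
    {"tx": -3,"ty": 0,"tz": 86,"wx": 0,"wy": 0,"wz": 0,"gripper": 0.6},
  ],
)

```text
time: 12.73
position: [0.5687, -0.0305, 0.0159]
tool_rot: [0.343, -3.118, -0.001]
ft_force: [0.2, 0.8, -0.7]
grip_width: 0.72
grip_force: 25.0
```

Call:
jog_arm(
  increments=[
    {"tx": 0,"ty": 0,"tz": 1,"wx": 0,"wy": 0,"wz": 0,"gripper": 0.6},
    {"tx": 0,"ty": 0,"tz": 2,"wx": 0,"wy": 0,"wz": 0,"gripper": 0.6},
    {"tx": 0,"ty": 0,"tz": 3,"wx": 0,"wy": 0,"wz": 0,"gripper": 0.6},
    {"tx": 0,"ty": 0,"tz": 3.5,"wx": 0,"wy": 0,"wz": 0,"gripper": 0.6},
    {"tx": 0,"ty": 0,"tz": 3.5,"wx": 0,"wy": 0,"wz": 0,"gripper": 0.6},
  ],
)

```text
time: 13.15
position: [0.5717, -0.0311, 0.0161]
tool_rot: [-0.342, 3.121, 0.0]
ft_force: [-0.4, -0.2, -0.4]
grip_width: 0.723
grip_force: 25.0
```

Call:
jog_arm(
  increments=[
    {"tx": 0,"ty": 0,"tz": 0,"wx": 0,"wy": 0,"wz": 0,"gripper": 0.75},
    {"tx": 0,"ty": 0,"tz": 0,"wx": 0,"wy": 0,"wz": 0,"gripper": 0.85},
    {"tx": 0,"ty": 0,"tz": 0,"wx": 0,"wy": 0,"wz": 0,"gripper": 0.95},
    {"tx": 0,"ty": 0,"tz": 0,"wx": 0,"wy": 0,"wz": 0,"gripper": 0.95},
    {"tx": 0,"ty": 0,"tz": 0,"wx": 0,"wy": 0,"wz": 0,"gripper": 0.95},
  ],
)

```text
time: 13.57
position: [0.5711, -0.0311, 0.0153]
tool_rot: [-0.342, 3.123, 0.0]
ft_force: [0.3, 0.9, 0.2]
grip_width: 0.921
grip_force: 0.0
```

Call:
jog_arm(
  increments=[
    {"tx": 0,"ty": 0,"tz": -10,"wx": 0,"wy": 0,"wz": 0,"gripper": 1},
    {"tx": 0,"ty": 0,"tz": -35,"wx": 0,"wy": 0,"wz": 0,"gripper": 1},
    {"tx": 0,"ty": 0,"tz": -65,"wx": 0,"wy": 0,"wz": 0,"gripper": 1},
    {"tx": 0,"ty": 0,"tz": -85,"wx": 0,"wy": 0,"wz": 0,"gripper": 1},
    {"tx": 0,"ty": 0,"tz": -90,"wx": 0,"wy": 0,"wz": 0,"gripper": 1},
  ],
)

```text
time: 13.98
position: [0.5738, -0.0313, 0.11]
tool_rot: [-0.341, 3.116, -0.001]
ft_force: [0.8, -0.1, 0.1]
grip_width: 1.002
grip_force: 0.0
```

```bash
cat >> h.py <<'E'
def disc(im,zt,near,tol=.06,lo=8,hi=35):
    "circle fit of visible cake silhouette's far(top in image) rim at top height zt"
    h=cv2.cvtColor(im["color"],cv2.COLOR_BGR2HSV);m=cv2.inRange(h,(lo,90,40),(hi,255,255));m[285:]=0
    n,l,st,c=cv2.connectedComponentsWithStats(m);out=[]
    for i in range(1,n):
        if st[i,4]<400: continue
        pc=pix2w(im,*c[i],zt)[:2]
        if np.hypot(*(pc-np.array(near)))>tol: continue
        rows=np.where((l==i).any(1))[0];P=[]
        for r in rows:
            x=np.where(l[r]==i)[0]
            P+=[(x.min(),r),(x.max(),r)]
        P=[p for p in P if 2<p[0]<557 and 2<p[1]<283]
        W=np.array([pix2w(im,u,v,zt)[:2] for u,v in P])
        A=np.c_[2*W,np.ones(len(W))];s=np.linalg.lstsq(A,(W**2).sum(1),rcond=None)[0]
        out.append((s[:2].round(4).tolist(),"r",round(float(np.sqrt(s[2]+s[:2]@s[:2])),4),"rows",rows.min(),rows.max()))
    return out
E
python3 - <<'E'
from h import *
im=vision.get_image("wrist")
print(disc(im,.021,(.568,-.031)))
go((.5825,.2575,.09),.219)
S=vision.get_image("side");print(*[c for c in cakes(S) if .3<c[0][0]<.9 and abs(c[0][1])<.5],sep="\n")
E
```

```text
[([0.5687, -0.0313], 'r', 0.0309, 'rows', np.int64(152), np.int64(238))]
t 14.03 delta tool mm [-71.3 279.9  19.3] w [-0.0009  0.0064 -0.0009] grip 0.999 F [ 0.5 -0.4  0.2]
([0.5023, 0.3589], [0.046, 0.055], [216.0, 170.0])
([0.5827, 0.2553], [0.062, 0.075], [248.0, 180.0])
([0.5731, -0.0225], [0.065, 0.075], [275.0, 227.0])
([0.5906, -0.2728], [0.063, 0.069], [319.0, 284.0])
([0.4423, -0.2611], [0.048, 0.053], [255.0, 297.0])
([0.4862, -0.3649], [0.048, 0.05], [291.0, 325.0])
```

First cake is within 1 mm of the plate centre. Next is full cake B.

Call:
jog_arm(
  increments=[
    {"tx": -9,"ty": 33,"tz": 0,"wx": 0,"wy": 0,"wz": 0,"gripper": 1},
    {"tx": -18,"ty": 66,"tz": 0,"wx": 0,"wy": 0,"wz": 0,"gripper": 1},
    {"tx": -28,"ty": 100,"tz": 0,"wx": 0,"wy": 0,"wz": 0,"gripper": 1},
    {"tx": -37,"ty": 133,"tz": 0,"wx": 0,"wy": 0,"wz": 0,"gripper": 1},
    {"tx": -46,"ty": 166,"tz": 0,"wx": 0,"wy": 0,"wz": 0,"gripper": 1},
  ],
)

```text
time: 14.5
position: [0.5786, 0.1423, 0.1033]
tool_rot: [0.342, -3.12, 0.001]
ft_force: [0.6, -0.9, -0.2]
grip_width: 1.002
grip_force: 0.0
```

Call:
jog_arm(
  increments=[
    {"tx": -9,"ty": 33,"tz": 0,"wx": 0,"wy": 0,"wz": 0,"gripper": 1},
    {"tx": -18,"ty": 66,"tz": 5,"wx": 0,"wy": 0,"wz": 0,"gripper": 1},
    {"tx": -25,"ty": 95,"tz": 10,"wx": 0,"wy": 0,"wz": 0,"gripper": 1},
    {"tx": -28,"ty": 113,"tz": 16,"wx": 0,"wy": 0,"wz": 0,"gripper": 1},
    {"tx": -28,"ty": 113,"tz": 16,"wx": 0,"wy": 0,"wz": 0,"gripper": 1},
  ],
)

```text
time: 14.92
position: [0.5791, 0.2635, 0.0856]
tool_rot: [0.354, -3.116, -0.003]
ft_force: [-0.1, 0.3, -0.1]
grip_width: 1.0
grip_force: 0.0
```

Call:
jog_arm(
  increments=[
    {"tx": 0,"ty": 0,"tz": 0,"wx": 0,"wy": 0,"wz": 0,"gripper": 1},
    {"tx": 0,"ty": 0,"tz": 0,"wx": 0,"wy": 0,"wz": 0,"gripper": 1},
    {"tx": 0,"ty": 0,"tz": 0,"wx": 0,"wy": 0,"wz": 0,"gripper": 1},
    {"tx": 0,"ty": 0,"tz": 0,"wx": 0,"wy": 0,"wz": 0,"gripper": 1},
    {"tx": 0,"ty": 0,"tz": 0,"wx": 0,"wy": 0,"wz": 0,"gripper": 1},
  ],
)

```text
time: 15.33
position: [0.5833, 0.2559, 0.0895]
tool_rot: [-0.339, 3.123, -0.0]
ft_force: [-0.4, 0.7, -1.2]
grip_width: 1.0
grip_force: 0.0
```

Run:
```python
from h import *
im=vision.get_image("wrist")
d=disc(im,.013,(.5825,.2575));print(d)
go((*d[0][0],.004),.219)
```

```text
[([0.5827, 0.2573], 'r', 0.0309, 'rows', np.int64(163), np.int64(252))]
t 15.38 delta tool mm [ 0.4  1.1 85.5] w [-0.      0.0005 -0.0024] grip 1.002 F [ 1.4 -0.3 -0.5]
```

Call:
jog_arm(
  increments=[
    {"tx": 0.5,"ty": 1,"tz": 20,"wx": 0,"wy": 0,"wz": 0,"gripper": 1},
    {"tx": 0.5,"ty": 1,"tz": 45,"wx": 0,"wy": 0,"wz": 0,"gripper": 1},
    {"tx": 0.5,"ty": 1,"tz": 68,"wx": 0,"wy": 0,"wz": 0,"gripper": 1},
    {"tx": 0.5,"ty": 1,"tz": 81,"wx": 0,"wy": 0,"wz": 0,"gripper": 1},
    {"tx": 0.5,"ty": 1,"tz": 85,"wx": 0,"wy": 0,"wz": 0,"gripper": 1},
  ],
)

```text
time: 15.8
position: [0.5804, 0.257, 0.0016]
tool_rot: [0.341, -3.119, 0.003]
ft_force: [-0.1, -0.0, 0.1]
grip_width: 1.0
grip_force: 0.0
```

Call:
jog_arm(
  increments=[
    {"tx": 0,"ty": 0,"tz": 0,"wx": 0,"wy": 0,"wz": 0,"gripper": 0.6},
    {"tx": 0,"ty": 0,"tz": 0,"wx": 0,"wy": 0,"wz": 0,"gripper": 0.6},
    {"tx": 0,"ty": 0,"tz": 0,"wx": 0,"wy": 0,"wz": 0,"gripper": 0.6},
    {"tx": 0,"ty": 0,"tz": 0,"wx": 0,"wy": 0,"wz": 0,"gripper": 0.6},
    {"tx": 0,"ty": 0,"tz": 0,"wx": 0,"wy": 0,"wz": 0,"gripper": 0.6},
  ],
  grip_force=25,
)

```text
time: 16.22
position: [0.5831, 0.2586, 0.0056]
tool_rot: [-0.342, 3.121, 0.001]
ft_force: [-0.1, -0.5, 2.9]
grip_width: 0.723
grip_force: 25.0
```

Call:
jog_arm(
  increments=[
    {"tx": 0,"ty": 0,"tz": 0,"wx": 0,"wy": 0,"wz": 0,"gripper": 0.6},
    {"tx": 0,"ty": 0,"tz": -10,"wx": 0,"wy": 0,"wz": 0,"gripper": 0.6},
    {"tx": 0,"ty": 0,"tz": -40,"wx": 0,"wy": 0,"wz": 0,"gripper": 0.6},
    {"tx": 0,"ty": 0,"tz": -75,"wx": 0,"wy": 0,"wz": 0,"gripper": 0.6},
    {"tx": 0,"ty": 0,"tz": -101,"wx": 0,"wy": 0,"wz": 0,"gripper": 0.6},
  ],
)

```text
time: 16.63
position: [0.5825, 0.2583, 0.108]
tool_rot: [-0.342, 3.121, 0.001]
ft_force: [0.8, 0.4, 0.5]
grip_width: 0.722
grip_force: 25.0
```

Run:
```python
from h import *
go((.568,-.031,.106),.219)
```

```text
t 16.63 delta tool mm [  76.8 -279.3    1.8] w [ 0.0004  0.0015 -0.0009] grip 0.722 F [0.8 0.4 0.5]
```

Call:
jog_arm(
  increments=[
    {"tx": 9,"ty": -33,"tz": 0,"wx": 0,"wy": 0,"wz": 0,"gripper": 0.6},
    {"tx": 18,"ty": -66,"tz": 0,"wx": 0,"wy": 0,"wz": 0,"gripper": 0.6},
    {"tx": 28,"ty": -100,"tz": 0,"wx": 0,"wy": 0,"wz": 0,"gripper": 0.6},
    {"tx": 37,"ty": -133,"tz": 0,"wx": 0,"wy": 0,"wz": 0,"gripper": 0.6},
    {"tx": 46,"ty": -166,"tz": 0,"wx": 0,"wy": 0,"wz": 0,"gripper": 0.6},
  ],
)

```text
time: 17.05
position: [0.5728, 0.0846, 0.106]
tool_rot: [-0.342, 3.122, 0.0]
ft_force: [0.5, 0.0, 0.2]
grip_width: 0.726
grip_force: 25.0
```

Call:
jog_arm(
  increments=[
    {"tx": 9,"ty": -33,"tz": 0,"wx": 0,"wy": 0,"wz": 0,"gripper": 0.6},
    {"tx": 18,"ty": -66,"tz": 0,"wx": 0,"wy": 0,"wz": 0,"gripper": 0.6},
    {"tx": 25,"ty": -95,"tz": 0,"wx": 0,"wy": 0,"wz": 0,"gripper": 0.6},
    {"tx": 30,"ty": -113,"tz": 0,"wx": 0,"wy": 0,"wz": 0,"gripper": 0.6},
    {"tx": 30,"ty": -113,"tz": 0,"wx": 0,"wy": 0,"wz": 0,"gripper": 0.6},
  ],
)

```text
time: 17.47
position: [0.5678, -0.0373, 0.1061]
tool_rot: [-0.329, 3.124, -0.004]
ft_force: [-0.5, -0.8, 1.1]
grip_width: 0.724
grip_force: 25.0
```

Call:
jog_arm(
  increments=[
    {"tx": 0,"ty": 0,"tz": 0,"wx": 0,"wy": 0,"wz": 0,"gripper": 0.6},
    {"tx": 0,"ty": 0,"tz": 0,"wx": 0,"wy": 0,"wz": 0,"gripper": 0.6},
    {"tx": 0,"ty": 0,"tz": 0,"wx": 0,"wy": 0,"wz": 0,"gripper": 0.6},
    {"tx": 0,"ty": 0,"tz": 0,"wx": 0,"wy": 0,"wz": 0,"gripper": 0.6},
    {"tx": 0,"ty": 0,"tz": 0,"wx": 0,"wy": 0,"wz": 0,"gripper": 0.6},
  ],
)

```text
time: 17.88
position: [0.5684, -0.0293, 0.1051]
tool_rot: [0.345, -3.123, -0.001]
ft_force: [-0.1, 1.0, -0.1]
grip_width: 0.724
grip_force: 25.0
```

```bash
cat >> h.py <<'E'
def held(im,zt,tcp):
    "held cake centre; side edge columns and top rim only"
    h=cv2.cvtColor(im["color"],cv2.COLOR_BGR2HSV);m=cv2.inRange(h,(8,90,40),(35,255,255))
    r0=int(w2pix(im,(tcp[0],tcp[1],zt))[1]); P=[]
    m[290:]=0;m[:,:170]=0;m[:,390:]=0
    n,l,st,c=cv2.connectedComponentsWithStats(m);i=1+np.argmax(st[1:,4])
    # the top of image rim, skipping what belongs to the cake wall (bottom face rim seen above)
    for r in np.where((l==i).any(1))[0]:
        x=np.where(l[r]==i)[0];P+=[(x.min(),r),(x.max(),r)]
    W=np.array([pix2w(im,u,v,zt)[:2] for u,v in P])
    A=np.c_[2*W,np.ones(len(W))];s=np.linalg.lstsq(A,(W**2).sum(1),rcond=None)[0]
    return s[:2],np.sqrt(s[2]+s[:2]@s[:2])
E
python3 - <<'E'
from h import *
im=vision.get_image("wrist");cv2.imwrite("pics/w6.png",im["color"])
p=ctrl.get_state()["position"];print("held",held(im,p[2]+.006,p),p)
go((.568,-.031,.029),.219)
E
```

```text
held (array([ 0.55879965, -0.03141577]), np.float64(0.031469662550256516)) [ 0.56836359 -0.0295928   0.105111  ]
t 17.93 delta tool mm [ 0.7 -1.3 76.1] w [ 0.0003 -0.0001  0.0009] grip 0.727 F [ 1.  -0.3 -1.7]
```

View pics/w6.png

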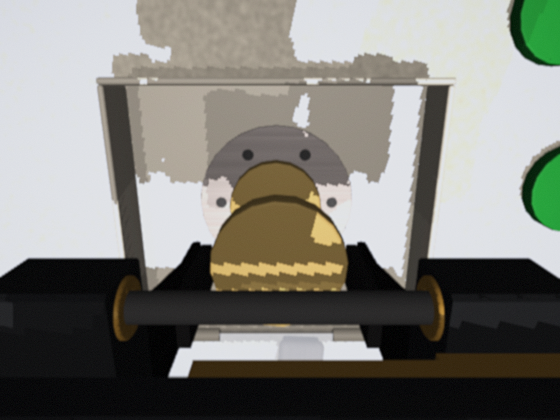

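The held cake's far edge is at row 195, with columns 211–347. It is well centred in the grip, and the first cake is below it on the plate. Lowering it now.

Call:
jog_arm(
  increments=[
    {"tx": 0,"ty": -1,"tz": 20,"wx": 0,"wy": 0,"wz": 0,"gripper": 0.6},
    {"tx": 0,"ty": -1,"tz": 42,"wx": 0,"wy": 0,"wz": 0,"gripper": 0.6},
    {"tx": 0,"ty": -1,"tz": 60,"wx": 0,"wy": 0,"wz": 0,"gripper": 0.6},
    {"tx": 0,"ty": -1,"tz": 69,"wx": 0,"wy": 0,"wz": 0,"gripper": 0.6},
    {"tx": 0,"ty": -1,"tz": 73,"wx": 0,"wy": 0,"wz": 0,"gripper": 0.6},
  ],
)

```text
time: 18.35
position: [0.5674, -0.0313, 0.0305]
tool_rot: [0.343, -3.12, -0.0]
ft_force: [-0.1, 0.3, 0.5]
grip_width: 0.72
grip_force: 25.0
```

Call:
jog_arm(
  increments=[
    {"tx": 0,"ty": 0,"tz": 1,"wx": 0,"wy": 0,"wz": 0,"gripper": 0.6},
    {"tx": 0,"ty": 0,"tz": 2,"wx": 0,"wy": 0,"wz": 0,"gripper": 0.6},
    {"tx": 0,"ty": 0,"tz": 3,"wx": 0,"wy": 0,"wz": 0,"gripper": 0.6},
    {"tx": 0,"ty": 0,"tz": 4,"wx": 0,"wy": 0,"wz": 0,"gripper": 0.6},
    {"tx": 0,"ty": 0,"tz": 4,"wx": 0,"wy": 0,"wz": 0,"gripper": 0.6},
  ],
)

```text
time: 18.77
position: [0.569, -0.0316, 0.0288]
tool_rot: [-0.342, 3.122, 0.0]
ft_force: [-0.2, -0.0, -0.3]
grip_width: 0.722
grip_force: 25.0
```

Call:
jog_arm(
  increments=[
    {"tx": 0,"ty": 0,"tz": 0,"wx": 0,"wy": 0,"wz": 0,"gripper": 0.75},
    {"tx": 0,"ty": 0,"tz": 0,"wx": 0,"wy": 0,"wz": 0,"gripper": 0.85},
    {"tx": 0,"ty": 0,"tz": 0,"wx": 0,"wy": 0,"wz": 0,"gripper": 0.95},
    {"tx": 0,"ty": 0,"tz": 0,"wx": 0,"wy": 0,"wz": 0,"gripper": 0.95},
    {"tx": 0,"ty": 0,"tz": 0,"wx": 0,"wy": 0,"wz": 0,"gripper": 0.95},
  ],
)

```text
time: 19.18
position: [0.5686, -0.0316, 0.0282]
tool_rot: [-0.342, 3.123, 0.0]
ft_force: [-0.0, 0.2, 0.2]
grip_width: 0.924
grip_force: 0.0
```

Call:
jog_arm(
  increments=[
    {"tx": 0,"ty": 0,"tz": -10,"wx": 0,"wy": 0,"wz": 0,"gripper": 1},
    {"tx": 0,"ty": 0,"tz": -35,"wx": 0,"wy": 0,"wz": 0,"gripper": 1},
    {"tx": 0,"ty": 0,"tz": -65,"wx": 0,"wy": 0,"wz": 0,"gripper": 1},
    {"tx": 0,"ty": 0,"tz": -78,"wx": 0,"wy": 0,"wz": 0,"gripper": 1},
    {"tx": 0,"ty": 0,"tz": -78,"wx": 0,"wy": 0,"wz": 0,"gripper": 1},
  ],
)

```text
time: 19.6
position: [0.5715, -0.0318, 0.1109]
tool_rot: [-0.341, 3.115, -0.0]
ft_force: [0.2, -0.1, 0.9]
grip_width: 0.997
grip_force: 0.0
```

Run:
```python
from h import *
im=vision.get_image("wrist")
print(disc(im,.034,(.568,-.031)))
go((.590,-.2727,.09),.219)
S=vision.get_image("side");print(*[c for c in cakes(S) if .3<c[0][0]<.9 and abs(c[0][1])<.5],sep="\n")
```

```text
[([0.5676, -0.0316], 'r', 0.0312, 'rows', np.int64(155), np.int64(248))]
t 19.65 delta tool mm [  32.9 -239.5   18.7] w [-0.0006  0.0047 -0.0008] grip 1.003 F [ 0.2 -1.  -0.4]
([0.5021, 0.359], [0.046, 0.054], [216.0, 170.0])
([0.5761, -0.0137], [0.072, 0.094], [275.0, 225.0])
([0.5904, -0.2726], [0.064, 0.069], [319.0, 284.0])
([0.4424, -0.2612], [0.048, 0.053], [256.0, 297.0])
([0.4862, -0.3649], [0.048, 0.051], [291.0, 325.0])
```

Call:
jog_arm(
  increments=[
    {"tx": 4,"ty": -30,"tz": 0,"wx": 0,"wy": 0,"wz": 0,"gripper": 1},
    {"tx": 8,"ty": -62,"tz": 0,"wx": 0,"wy": 0,"wz": 0,"gripper": 1},
    {"tx": 12,"ty": -94,"tz": 0,"wx": 0,"wy": 0,"wz": 0,"gripper": 1},
    {"tx": 16,"ty": -126,"tz": 0,"wx": 0,"wy": 0,"wz": 0,"gripper": 1},
    {"tx": 20,"ty": -156,"tz": 0,"wx": 0,"wy": 0,"wz": 0,"gripper": 1},
  ],
)

```text
time: 20.12
position: [0.5816, -0.1898, 0.1046]
tool_rot: [0.341, -3.12, -0.001]
ft_force: [0.4, -0.3, 0.0]
grip_width: 1.0
grip_force: 0.0
```

Call:
jog_arm(
  increments=[
    {"tx": 4,"ty": -30,"tz": 4,"wx": 0,"wy": 0,"wz": 0,"gripper": 1},
    {"tx": 8,"ty": -56,"tz": 8,"wx": 0,"wy": 0,"wz": 0,"gripper": 1},
    {"tx": 11,"ty": -74,"tz": 12,"wx": 0,"wy": 0,"wz": 0,"gripper": 1},
    {"tx": 11,"ty": -84,"tz": 16,"wx": 0,"wy": 0,"wz": 0,"gripper": 1},
    {"tx": 11,"ty": -84,"tz": 16,"wx": 0,"wy": 0,"wz": 0,"gripper": 1},
  ],
)

```text
time: 20.53
position: [0.5883, -0.275, 0.0878]
tool_rot: [0.336, -3.12, -0.0]
ft_force: [0.6, 0.4, -0.1]
grip_width: 0.998
grip_force: 0.0
```

Call:
jog_arm(
  increments=[
    {"tx": 0,"ty": 0,"tz": 0,"wx": 0,"wy": 0,"wz": 0,"gripper": 1},
    {"tx": 0,"ty": 0,"tz": 0,"wx": 0,"wy": 0,"wz": 0,"gripper": 1},
    {"tx": 0,"ty": 0,"tz": 0,"wx": 0,"wy": 0,"wz": 0,"gripper": 1},
    {"tx": 0,"ty": 0,"tz": 0,"wx": 0,"wy": 0,"wz": 0,"gripper": 1},
    {"tx": 0,"ty": 0,"tz": 0,"wx": 0,"wy": 0,"wz": 0,"gripper": 1},
  ],
)

```text
time: 20.95
position: [0.5907, -0.2715, 0.0906]
tool_rot: [-0.345, 3.122, 0.0]
ft_force: [0.1, -0.4, 0.2]
grip_width: 0.998
grip_force: 0.0
```

Run:
```python
from h import *
im=vision.get_image("wrist")
d=disc(im,.013,(.59,-.2725));print(d)
go((*d[0][0],.004),.219)
```

```text
[([0.5894, -0.2716], 'r', 0.0309, 'rows', np.int64(161), np.int64(251))]
t 21.0 delta tool mm [ 1.3  0.4 86.5] w [0.0001 0.0007 0.0005] grip 0.998 F [-0.3 -0.1 -0.7]
```

Call:
jog_arm(
  increments=[
    {"tx": 1,"ty": 0.5,"tz": 20,"wx": 0,"wy": 0,"wz": 0,"gripper": 1},
    {"tx": 1,"ty": 0.5,"tz": 45,"wx": 0,"wy": 0,"wz": 0,"gripper": 1},
    {"tx": 1,"ty": 0.5,"tz": 68,"wx": 0,"wy": 0,"wz": 0,"gripper": 1},
    {"tx": 1,"ty": 0.5,"tz": 81,"wx": 0,"wy": 0,"wz": 0,"gripper": 1},
    {"tx": 1,"ty": 0.5,"tz": 86,"wx": 0,"wy": 0,"wz": 0,"gripper": 1},
  ],
)

```text
time: 21.42
position: [0.5876, -0.2713, 0.0017]
tool_rot: [0.342, -3.119, -0.003]
ft_force: [-0.1, 0.2, -0.3]
grip_width: 0.998
grip_force: 0.0
```

Call:
jog_arm(
  increments=[
    {"tx": 0,"ty": 0,"tz": 0,"wx": 0,"wy": 0,"wz": 0,"gripper": 0.6},
    {"tx": 0,"ty": 0,"tz": 0,"wx": 0,"wy": 0,"wz": 0,"gripper": 0.6},
    {"tx": 0,"ty": 0,"tz": 0,"wx": 0,"wy": 0,"wz": 0,"gripper": 0.6},
    {"tx": 0,"ty": 0,"tz": 0,"wx": 0,"wy": 0,"wz": 0,"gripper": 0.6},
    {"tx": 0,"ty": 0,"tz": 0,"wx": 0,"wy": 0,"wz": 0,"gripper": 0.6},
  ],
  grip_force=25,
)

```text
time: 21.83
position: [0.5901, -0.2727, 0.0055]
tool_rot: [-0.342, 3.121, -0.001]
ft_force: [0.2, -0.8, 2.9]
grip_width: 0.722
grip_force: 25.0
```

Call:
jog_arm(
  increments=[
    {"tx": 0,"ty": 0,"tz": 0,"wx": 0,"wy": 0,"wz": 0,"gripper": 0.6},
    {"tx": 0,"ty": 0,"tz": -10,"wx": 0,"wy": 0,"wz": 0,"gripper": 0.6},
    {"tx": 0,"ty": 0,"tz": -40,"wx": 0,"wy": 0,"wz": 0,"gripper": 0.6},
    {"tx": 0,"ty": 0,"tz": -75,"wx": 0,"wy": 0,"wz": 0,"gripper": 0.6},
    {"tx": 0,"ty": 0,"tz": -101,"wx": 0,"wy": 0,"wz": 0,"gripper": 0.6},
  ],
)

```text
time: 22.25
position: [0.5894, -0.2728, 0.108]
tool_rot: [-0.342, 3.122, -0.001]
ft_force: [0.7, -0.4, -0.5]
grip_width: 0.728
grip_force: 25.0
```

Call:
jog_arm(
  increments=[
    {"tx": -4,"ty": 30,"tz": 0,"wx": 0,"wy": 0,"wz": 0,"gripper": 0.6},
    {"tx": -8,"ty": 62,"tz": 0,"wx": 0,"wy": 0,"wz": 0,"gripper": 0.6},
    {"tx": -12,"ty": 94,"tz": 0,"wx": 0,"wy": 0,"wz": 0,"gripper": 0.6},
    {"tx": -16,"ty": 126,"tz": 0,"wx": 0,"wy": 0,"wz": 0,"gripper": 0.6},
    {"tx": -20,"ty": 156,"tz": 0,"wx": 0,"wy": 0,"wz": 0,"gripper": 0.6},
  ],
)

```text
time: 22.67
position: [0.5745, -0.1139, 0.1059]
tool_rot: [-0.342, 3.122, 0.001]
ft_force: [0.2, 0.5, -0.2]
grip_width: 0.724
grip_force: 25.0
```

Call:
jog_arm(
  increments=[
    {"tx": -4,"ty": 30,"tz": 0,"wx": 0,"wy": 0,"wz": 0,"gripper": 0.6},
    {"tx": -8,"ty": 56,"tz": 0,"wx": 0,"wy": 0,"wz": 0,"gripper": 0.6},
    {"tx": -11,"ty": 74,"tz": 0,"wx": 0,"wy": 0,"wz": 0,"gripper": 0.6},
    {"tx": -11,"ty": 83,"tz": 0,"wx": 0,"wy": 0,"wz": 0,"gripper": 0.6},
    {"tx": -11,"ty": 83,"tz": 0,"wx": 0,"wy": 0,"wz": 0,"gripper": 0.6},
  ],
)

```text
time: 23.08
position: [0.5674, -0.0297, 0.1056]
tool_rot: [-0.348, 3.122, 0.002]
ft_force: [-1.3, 0.4, -0.5]
grip_width: 0.725
grip_force: 25.0
```

Call:
jog_arm(
  increments=[
    {"tx": 0,"ty": 0,"tz": 0,"wx": 0,"wy": 0,"wz": 0,"gripper": 0.6},
    {"tx": 0,"ty": 0,"tz": 0,"wx": 0,"wy": 0,"wz": 0,"gripper": 0.6},
    {"tx": 0,"ty": 0,"tz": 0,"wx": 0,"wy": 0,"wz": 0,"gripper": 0.6},
    {"tx": 0,"ty": 0,"tz": 0,"wx": 0,"wy": 0,"wz": 0,"gripper": 0.6},
    {"tx": 0,"ty": 0,"tz": 0,"wx": 0,"wy": 0,"wz": 0,"gripper": 0.6},
  ],
)

```text
time: 23.5
position: [0.5677, -0.0335, 0.1051]
tool_rot: [0.339, -3.123, 0.0]
ft_force: [-0.7, -0.4, -0.6]
grip_width: 0.727
grip_force: 25.0
```

```bash
cat >> h.py <<'E'
def rim(im,zt,rad):
    "held cake centre from its dark far lower edge: first bright->rim row near mid columns"
    g=im["color"].astype(float).mean(2)
    return None
E
python3 - <<'E'
from h import *
im=vision.get_image("wrist");cv2.imwrite("pics/w7.png",im["color"][120:310,150:400])
p=ctrl.get_state()["position"]
for dx in (0,): print("expected held px",w2pix(im,(p[0]-.976*.032,p[1]-.217*.032,p[2]+.007)),w2pix(im,(p[0]-.976*.032,p[1]-.217*.032,p[2]-.006)))
go((.568,-.031,.041),.219)
E
```

```text
expected held px (np.float64(278.14921209904537), np.float64(199.0071446496002)) (np.float64(278.15550061662793), np.float64(191.24097992946557))
t 23.55 delta tool mm [-0.8  2.1 64.1] w [-0.0001 -0.0001 -0.0022] grip 0.723 F [ 0.5 -0.  -1.4]
```

View pics/w7.png

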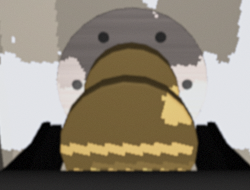

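The held cake's rim is at row 195, the same as for the previous cake. Placing it the same way.

Call:
jog_arm(
  increments=[
    {"tx": -1.5,"ty": 2,"tz": 18,"wx": 0,"wy": 0,"wz": 0,"gripper": 0.6},
    {"tx": -1.5,"ty": 2,"tz": 36,"wx": 0,"wy": 0,"wz": 0,"gripper": 0.6},
    {"tx": -1.5,"ty": 2,"tz": 50,"wx": 0,"wy": 0,"wz": 0,"gripper": 0.6},
    {"tx": -1.5,"ty": 2,"tz": 57,"wx": 0,"wy": 0,"wz": 0,"gripper": 0.6},
    {"tx": -1.5,"ty": 2,"tz": 60,"wx": 0,"wy": 0,"wz": 0,"gripper": 0.6},
  ],
)

```text
time: 23.97
position: [0.5678, -0.0303, 0.0438]
tool_rot: [0.341, -3.121, -0.0]
ft_force: [-0.3, 0.3, -0.8]
grip_width: 0.723
grip_force: 25.0
```

Call:
jog_arm(
  increments=[
    {"tx": 0,"ty": 0,"tz": 1,"wx": 0,"wy": 0,"wz": 0,"gripper": 0.6},
    {"tx": 0,"ty": 0,"tz": 2,"wx": 0,"wy": 0,"wz": 0,"gripper": 0.6},
    {"tx": 0,"ty": 0,"tz": 3,"wx": 0,"wy": 0,"wz": 0,"gripper": 0.6},
    {"tx": 0,"ty": 0,"tz": 4,"wx": 0,"wy": 0,"wz": 0,"gripper": 0.6},
    {"tx": 0,"ty": 0,"tz": 4,"wx": 0,"wy": 0,"wz": 0,"gripper": 0.6},
  ],
)

```text
time: 24.38
position: [0.569, -0.0301, 0.0416]
tool_rot: [-0.342, 3.122, 0.0]
ft_force: [-0.1, 0.3, -0.3]
grip_width: 0.722
grip_force: 25.0
```

Call:
jog_arm(
  increments=[
    {"tx": 0,"ty": 0,"tz": 0,"wx": 0,"wy": 0,"wz": 0,"gripper": 0.75},
    {"tx": 0,"ty": 0,"tz": 0,"wx": 0,"wy": 0,"wz": 0,"gripper": 0.85},
    {"tx": 0,"ty": 0,"tz": 0,"wx": 0,"wy": 0,"wz": 0,"gripper": 0.95},
    {"tx": 0,"ty": 0,"tz": 0,"wx": 0,"wy": 0,"wz": 0,"gripper": 0.95},
    {"tx": 0,"ty": 0,"tz": 0,"wx": 0,"wy": 0,"wz": 0,"gripper": 0.95},
  ],
)

```text
time: 24.8
position: [0.5688, -0.0301, 0.0413]
tool_rot: [-0.342, 3.123, 0.0]
ft_force: [0.8, -0.6, 0.1]
grip_width: 0.921
grip_force: 0.0
```

Call:
jog_arm(
  increments=[
    {"tx": 0,"ty": 0,"tz": -10,"wx": 0,"wy": 0,"wz": 0,"gripper": 1},
    {"tx": 0,"ty": 0,"tz": -35,"wx": 0,"wy": 0,"wz": 0,"gripper": 1},
    {"tx": 0,"ty": 0,"tz": -55,"wx": 0,"wy": 0,"wz": 0,"gripper": 1},
    {"tx": 0,"ty": 0,"tz": -65,"wx": 0,"wy": 0,"wz": 0,"gripper": 1},
    {"tx": 0,"ty": 0,"tz": -65,"wx": 0,"wy": 0,"wz": 0,"gripper": 1},
  ],
)

```text
time: 25.22
position: [0.5709, -0.0302, 0.1094]
tool_rot: [-0.341, 3.117, -0.0]
ft_force: [-0.1, -0.7, -0.3]
grip_width: 0.997
grip_force: 0.0
```

Run:
```python
from h import *
im=vision.get_image("wrist")
print(disc(im,.047,(.568,-.031)))
go((.4425,-.2605,.09),.219)
S=vision.get_image("side");print(*[c for c in cakes(S) if .3<c[0][0]<.9 and abs(c[0][1])<.5],sep="\n")
```

```text
[([0.5666, -0.0305], 'r', 0.0317, 'rows', np.int64(156), np.int64(258))]
t 25.27 delta tool mm [ 174.1 -197.4   17.1] w [-0.0002  0.003  -0.0007] grip 1.001 F [-0.1 -0.3 -0.5]
([0.5022, 0.3588], [0.046, 0.056], [216.0, 170.0])
([0.5797, -0.0036], [0.08, 0.114], [275.0, 223.0])
([0.4424, -0.2613], [0.048, 0.053], [255.0, 297.0])
([0.4862, -0.3645], [0.048, 0.05], [291.0, 325.0])
```

Call:
jog_arm(
  increments=[
    {"tx": 26,"ty": -28,"tz": 0,"wx": 0,"wy": 0,"wz": 0,"gripper": 1},
    {"tx": 52,"ty": -57,"tz": 0,"wx": 0,"wy": 0,"wz": 0,"gripper": 1},
    {"tx": 78,"ty": -86,"tz": 0,"wx": 0,"wy": 0,"wz": 0,"gripper": 1},
    {"tx": 104,"ty": -115,"tz": 0,"wx": 0,"wy": 0,"wz": 0,"gripper": 1},
    {"tx": 130,"ty": -144,"tz": 0,"wx": 0,"wy": 0,"wz": 0,"gripper": 1},
  ],
)

```text
time: 25.73
position: [0.4708, -0.1997, 0.1046]
tool_rot: [0.343, -3.12, -0.001]
ft_force: [0.6, -0.6, -0.4]
grip_width: 0.998
grip_force: 0.0
```

Call:
jog_arm(
  increments=[
    {"tx": 20,"ty": -24,"tz": 4,"wx": 0,"wy": 0,"wz": 0,"gripper": 1},
    {"tx": 35,"ty": -43,"tz": 8,"wx": 0,"wy": 0,"wz": 0,"gripper": 1},
    {"tx": 43,"ty": -53.5,"tz": 16,"wx": 0,"wy": 0,"wz": 0,"gripper": 1},
    {"tx": 43,"ty": -53.5,"tz": 16,"wx": 0,"wy": 0,"wz": 0,"gripper": 1},
    {"tx": 43,"ty": -53.5,"tz": 16,"wx": 0,"wy": 0,"wz": 0,"gripper": 1},
  ],
)

```text
time: 26.15
position: [0.4413, -0.2599, 0.0888]
tool_rot: [0.339, -3.121, -0.003]
ft_force: [0.4, 1.1, -0.5]
grip_width: 1.003
grip_force: 0.0
```

Call:
jog_arm(
  increments=[
    {"tx": 0,"ty": 0,"tz": 0,"wx": 0,"wy": 0,"wz": 0,"gripper": 1},
    {"tx": 0,"ty": 0,"tz": 0,"wx": 0,"wy": 0,"wz": 0,"gripper": 1},
    {"tx": 0,"ty": 0,"tz": 0,"wx": 0,"wy": 0,"wz": 0,"gripper": 1},
    {"tx": 0,"ty": 0,"tz": 0,"wx": 0,"wy": 0,"wz": 0,"gripper": 1},
    {"tx": 0,"ty": 0,"tz": 0,"wx": 0,"wy": 0,"wz": 0,"gripper": 1},
  ],
)

```text
time: 26.57
position: [0.4431, -0.2597, 0.0903]
tool_rot: [-0.344, 3.122, 0.0]
ft_force: [-0.4, -0.2, -0.7]
grip_width: 1.0
grip_force: 0.0
```

Run:
```python
from h import *
im=vision.get_image("wrist")
d=disc(im,.011,(.4425,-.2605));print(d)
go((*d[0][0],.004),.219)
```

```text
[([0.4419, -0.2592], 'r', 0.0241, 'rows', np.int64(172), np.int64(241))]
t 26.62 delta tool mm [ 0.9  1.  86.3] w [-0.0001  0.0004  0.0001] grip 0.997 F [-0.2  0.8 -0.5]
```

Call:
jog_arm(
  increments=[
    {"tx": 1,"ty": 1,"tz": 20,"wx": 0,"wy": 0,"wz": 0,"gripper": 1},
    {"tx": 1,"ty": 1,"tz": 45,"wx": 0,"wy": 0,"wz": 0,"gripper": 1},
    {"tx": 1,"ty": 1,"tz": 68,"wx": 0,"wy": 0,"wz": 0,"gripper": 1},
    {"tx": 1,"ty": 1,"tz": 81,"wx": 0,"wy": 0,"wz": 0,"gripper": 1},
    {"tx": 1,"ty": 1,"tz": 86,"wx": 0,"wy": 0,"wz": 0,"gripper": 0.9},
  ],
)

```text
time: 27.03
position: [0.4398, -0.2586, 0.002]
tool_rot: [0.342, -3.119, -0.003]
ft_force: [-1.1, -0.1, 0.2]
grip_width: 0.975
grip_force: 0.0
```

Call:
jog_arm(
  increments=[
    {"tx": 0,"ty": 0,"tz": 0,"wx": 0,"wy": 0,"wz": 0,"gripper": 0.45},
    {"tx": 0,"ty": 0,"tz": 0,"wx": 0,"wy": 0,"wz": 0,"gripper": 0.45},
    {"tx": 0,"ty": 0,"tz": 0,"wx": 0,"wy": 0,"wz": 0,"gripper": 0.45},
    {"tx": 0,"ty": 0,"tz": 0,"wx": 0,"wy": 0,"wz": 0,"gripper": 0.45},
    {"tx": 0,"ty": 0,"tz": 0,"wx": 0,"wy": 0,"wz": 0,"gripper": 0.45},
  ],
  grip_force=25,
)

```text
time: 27.45
position: [0.4422, -0.2599, 0.0051]
tool_rot: [-0.342, 3.121, -0.001]
ft_force: [-0.4, 0.9, 0.6]
grip_width: 0.631
grip_force: 0.0
```

Call:
jog_arm(
  increments=[
    {"tx": 0,"ty": 0,"tz": 0,"wx": 0,"wy": 0,"wz": 0,"gripper": 0.45},
    {"tx": 0,"ty": 0,"tz": 0,"wx": 0,"wy": 0,"wz": 0,"gripper": 0.45},
    {"tx": 0,"ty": 0,"tz": -10,"wx": 0,"wy": 0,"wz": 0,"gripper": 0.45},
    {"tx": 0,"ty": 0,"tz": -40,"wx": 0,"wy": 0,"wz": 0,"gripper": 0.45},
    {"tx": 0,"ty": 0,"tz": -75,"wx": 0,"wy": 0,"wz": 0,"gripper": 0.45},
  ],
)

```text
time: 27.87
position: [0.4392, -0.2588, 0.0786]
tool_rot: [0.341, -3.118, -0.003]
ft_force: [1.8, 0.6, 0.7]
grip_width: 0.561
grip_force: 25.0
```

Call:
jog_arm(
  increments=[
    {"tx": -20,"ty": 22,"tz": -26,"wx": 0,"wy": 0,"wz": 0,"gripper": 0.45},
    {"tx": -45,"ty": 50,"tz": -26,"wx": 0,"wy": 0,"wz": 0,"gripper": 0.45},
    {"tx": -71,"ty": 80,"tz": -26,"wx": 0,"wy": 0,"wz": 0,"gripper": 0.45},
    {"tx": -97,"ty": 110,"tz": -26,"wx": 0,"wy": 0,"wz": 0,"gripper": 0.45},
    {"tx": -123,"ty": 139,"tz": -26,"wx": 0,"wy": 0,"wz": 0,"gripper": 0.45},
  ],
)

```text
time: 28.28
position: [0.5321, -0.0955, 0.1064]
tool_rot: [-0.341, 3.122, 0.0]
ft_force: [1.3, -0.4, -0.5]
grip_width: 0.558
grip_force: 25.0
```

Call:
jog_arm(
  increments=[
    {"tx": -20,"ty": 24,"tz": 0,"wx": 0,"wy": 0,"wz": 0,"gripper": 0.45},
    {"tx": -38,"ty": 43,"tz": 0,"wx": 0,"wy": 0,"wz": 0,"gripper": 0.45},
    {"tx": -49,"ty": 56,"tz": 0,"wx": 0,"wy": 0,"wz": 0,"gripper": 0.45},
    {"tx": -49,"ty": 56,"tz": 0,"wx": 0,"wy": 0,"wz": 0,"gripper": 0.45},
    {"tx": -49,"ty": 56,"tz": 0,"wx": 0,"wy": 0,"wz": 0,"gripper": 0.45},
  ],
)

```text
time: 28.7
position: [0.5672, -0.0312, 0.1055]
tool_rot: [0.346, -3.122, 0.001]
ft_force: [-0.2, -0.8, 0.4]
grip_width: 0.562
grip_force: 25.0
```

Call:
jog_arm(
  increments=[
    {"tx": 0,"ty": 0,"tz": 0,"wx": 0,"wy": 0,"wz": 0,"gripper": 0.45},
    {"tx": 0,"ty": 0,"tz": 0,"wx": 0,"wy": 0,"wz": 0,"gripper": 0.45},
    {"tx": 0,"ty": 0,"tz": 0,"wx": 0,"wy": 0,"wz": 0,"gripper": 0.45},
    {"tx": 0,"ty": 0,"tz": 0,"wx": 0,"wy": 0,"wz": 0,"gripper": 0.45},
    {"tx": 0,"ty": 0,"tz": 0,"wx": 0,"wy": 0,"wz": 0,"gripper": 0.45},
  ],
)

```text
time: 29.12
position: [0.5669, -0.0328, 0.1053]
tool_rot: [-0.34, 3.123, -0.0]
ft_force: [0.3, 0.0, -0.0]
grip_width: 0.559
grip_force: 25.0
```

Run:
```python
from h import *
im=vision.get_image("wrist");cv2.imwrite("pics/w8.png",im["color"][120:310,150:400])
p=ctrl.get_state()["position"]
print("expected held far lower rim px",w2pix(im,(p[0]-.976*.025,p[1]-.217*.025,p[2]-.0055)))
go((.568,-.031,.053),.219)
```

```text
expected held far lower rim px (np.float64(277.94604754311274), np.float64(206.0084778701919))
t 29.17 delta tool mm [-1.3  1.3 52.3] w [ 0.      0.0002 -0.0017] grip 0.564 F [ 0.4  0.2 -0.8]
```

View pics/w8.png

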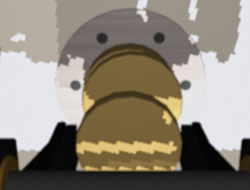

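The worn cake is held level with its rim at row 210, the same systematic offset as before. The full-size stack below is straight. Lowering it now.

Call:
jog_arm(
  increments=[
    {"tx": -2,"ty": 1.5,"tz": 16,"wx": 0,"wy": 0,"wz": 0,"gripper": 0.45},
    {"tx": -2,"ty": 1.5,"tz": 30,"wx": 0,"wy": 0,"wz": 0,"gripper": 0.45},
    {"tx": -2,"ty": 1.5,"tz": 40,"wx": 0,"wy": 0,"wz": 0,"gripper": 0.45},
    {"tx": -2,"ty": 1.5,"tz": 45,"wx": 0,"wy": 0,"wz": 0,"gripper": 0.45},
    {"tx": -2,"ty": 1.5,"tz": 47,"wx": 0,"wy": 0,"wz": 0,"gripper": 0.45},
  ],
)

```text
time: 29.58
position: [0.568, -0.0302, 0.0571]
tool_rot: [0.342, -3.121, -0.0]
ft_force: [0.6, -0.2, 0.0]
grip_width: 0.559
grip_force: 25.0
```

Call:
jog_arm(
  increments=[
    {"tx": 0,"ty": 0,"tz": 1,"wx": 0,"wy": 0,"wz": 0,"gripper": 0.45},
    {"tx": 0,"ty": 0,"tz": 2,"wx": 0,"wy": 0,"wz": 0,"gripper": 0.45},
    {"tx": 0,"ty": 0,"tz": 3,"wx": 0,"wy": 0,"wz": 0,"gripper": 0.45},
    {"tx": 0,"ty": 0,"tz": 4,"wx": 0,"wy": 0,"wz": 0,"gripper": 0.45},
    {"tx": 0,"ty": 0,"tz": 4,"wx": 0,"wy": 0,"wz": 0,"gripper": 0.45},
  ],
)

```text
time: 30.0
position: [0.5689, -0.0301, 0.0544]
tool_rot: [-0.342, 3.122, 0.0]
ft_force: [0.1, 0.1, 0.1]
grip_width: 0.565
grip_force: 25.0
```

Call:
jog_arm(
  increments=[
    {"tx": 0,"ty": 0,"tz": 0,"wx": 0,"wy": 0,"wz": 0,"gripper": 0.6},
    {"tx": 0,"ty": 0,"tz": 0,"wx": 0,"wy": 0,"wz": 0,"gripper": 0.7},
    {"tx": 0,"ty": 0,"tz": 0,"wx": 0,"wy": 0,"wz": 0,"gripper": 0.8},
    {"tx": 0,"ty": 0,"tz": 0,"wx": 0,"wy": 0,"wz": 0,"gripper": 0.8},
    {"tx": 0,"ty": 0,"tz": 0,"wx": 0,"wy": 0,"wz": 0,"gripper": 0.8},
  ],
)

```text
time: 30.42
position: [0.5688, -0.0301, 0.0542]
tool_rot: [-0.342, 3.123, 0.0]
ft_force: [0.0, 0.1, -0.8]
grip_width: 0.773
grip_force: 0.0
```

Call:
jog_arm(
  increments=[
    {"tx": 0,"ty": 0,"tz": -10,"wx": 0,"wy": 0,"wz": 0,"gripper": 1},
    {"tx": 0,"ty": 0,"tz": -35,"wx": 0,"wy": 0,"wz": 0,"gripper": 1},
    {"tx": 0,"ty": 0,"tz": -55,"wx": 0,"wy": 0,"wz": 0,"gripper": 1},
    {"tx": 0,"ty": 0,"tz": -60,"wx": 0,"wy": 0,"wz": 0,"gripper": 1},
    {"tx": 0,"ty": 0,"tz": -60,"wx": 0,"wy": 0,"wz": 0,"gripper": 1},
  ],
)

```text
time: 30.83
position: [0.5704, -0.0301, 0.1167]
tool_rot: [-0.342, 3.118, -0.0]
ft_force: [0.4, 0.4, -0.7]
grip_width: 0.988
grip_force: 0.0
```

Run:
```python
from h import *
im=vision.get_image("wrist");cv2.imwrite("pics/w9.png",im["color"][120:310,150:400])
print(disc(im,.058,(.568,-.031)))
go((.486,-.364,.09),.219)
S=vision.get_image("side");print(*[c for c in cakes(S) if .3<c[0][0]<.9 and abs(c[0][1])<.5],sep="\n")
```

```text
[([0.5632, -0.0312], 'r', 0.0302, 'rows', np.int64(155), np.int64(254))]
t 30.88 delta tool mm [ 153.6 -308.    24.8] w [-0.0001  0.0019 -0.0007] grip 0.992 F [-0.7 -0.7 -0.5]
([0.5024, 0.3589], [0.046, 0.055], [216.0, 170.0])
([0.581, -0.0], [0.081, 0.127], [275.0, 222.0])
([0.4864, -0.3645], [0.048, 0.051], [291.0, 325.0])
```

View pics/w9.png

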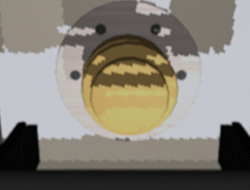

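The stack shows the worn cake concentric on the full-size ones at about (278,215). Next is the second worn cake.

Call:
jog_arm(
  increments=[
    {"tx": 16,"ty": -33,"tz": 0,"wx": 0,"wy": 0,"wz": 0,"gripper": 1},
    {"tx": 33,"ty": -67,"tz": 0,"wx": 0,"wy": 0,"wz": 0,"gripper": 1},
    {"tx": 50,"ty": -101,"tz": 0,"wx": 0,"wy": 0,"wz": 0,"gripper": 1},
    {"tx": 67,"ty": -135,"tz": 0,"wx": 0,"wy": 0,"wz": 0,"gripper": 1},
    {"tx": 84,"ty": -169,"tz": 0,"wx": 0,"wy": 0,"wz": 0,"gripper": 1},
  ],
)

```text
time: 31.35
position: [0.5216, -0.2144, 0.1127]
tool_rot: [0.343, -3.121, -0.001]
ft_force: [0.6, 0.2, 0.8]
grip_width: 1.002
grip_force: 0.0
```

Call:
jog_arm(
  increments=[
    {"tx": 17,"ty": -34,"tz": 4,"wx": 0,"wy": 0,"wz": 0,"gripper": 1},
    {"tx": 34,"ty": -68,"tz": 8,"wx": 0,"wy": 0,"wz": 0,"gripper": 1},
    {"tx": 51,"ty": -102,"tz": 14,"wx": 0,"wy": 0,"wz": 0,"gripper": 1},
    {"tx": 65,"ty": -130,"tz": 20,"wx": 0,"wy": 0,"wz": 0,"gripper": 1},
    {"tx": 69,"ty": -139,"tz": 24,"wx": 0,"wy": 0,"wz": 0,"gripper": 1},
  ],
)

```text
time: 31.77
position: [0.4814, -0.3698, 0.0884]
tool_rot: [0.33, -3.12, 0.003]
ft_force: [-0.6, -1.4, -0.3]
grip_width: 0.997
grip_force: 0.0
```

Call:
jog_arm(
  increments=[
    {"tx": 0,"ty": 0,"tz": 0,"wx": 0,"wy": 0,"wz": 0,"gripper": 1},
    {"tx": 0,"ty": 0,"tz": 0,"wx": 0,"wy": 0,"wz": 0,"gripper": 1},
    {"tx": 0,"ty": 0,"tz": 0,"wx": 0,"wy": 0,"wz": 0,"gripper": 1},
    {"tx": 0,"ty": 0,"tz": 0,"wx": 0,"wy": 0,"wz": 0,"gripper": 1},
    {"tx": 0,"ty": 0,"tz": 0,"wx": 0,"wy": 0,"wz": 0,"gripper": 1},
  ],
)

```text
time: 32.18
position: [0.4872, -0.362, 0.0903]
tool_rot: [-0.347, 3.122, 0.001]
ft_force: [0.0, -0.3, 0.3]
grip_width: 0.999
grip_force: 0.0
```

Run:
```python
from h import *
im=vision.get_image("wrist")
d=disc(im,.011,(.486,-.364));print(d)
go((*d[0][0],.004),.219)
```

```text
[([0.4857, -0.3628], 'r', 0.024, 'rows', np.int64(171), np.int64(240))]
t 32.23 delta tool mm [ 1.5 -0.2 86.4] w [0.0003 0.0008 0.0018] grip 1.001 F [-0.2  0.8 -0.5]
```

Call:
jog_arm(
  increments=[
    {"tx": 1.5,"ty": 0,"tz": 20,"wx": 0,"wy": 0,"wz": 0,"gripper": 1},
    {"tx": 1.5,"ty": 0,"tz": 45,"wx": 0,"wy": 0,"wz": 0,"gripper": 1},
    {"tx": 1.5,"ty": 0,"tz": 68,"wx": 0,"wy": 0,"wz": 0,"gripper": 1},
    {"tx": 1.5,"ty": 0,"tz": 81,"wx": 0,"wy": 0,"wz": 0,"gripper": 1},
    {"tx": 1.5,"ty": 0,"tz": 86,"wx": 0,"wy": 0,"wz": 0,"gripper": 0.9},
  ],
)

```text
time: 32.65
position: [0.4836, -0.3625, 0.002]
tool_rot: [0.343, -3.12, -0.004]
ft_force: [-1.3, 0.2, -0.3]
grip_width: 0.969
grip_force: 0.0
```

Call:
jog_arm(
  increments=[
    {"tx": 0,"ty": 0,"tz": 0,"wx": 0,"wy": 0,"wz": 0,"gripper": 0.45},
    {"tx": 0,"ty": 0,"tz": 0,"wx": 0,"wy": 0,"wz": 0,"gripper": 0.45},
    {"tx": 0,"ty": 0,"tz": 0,"wx": 0,"wy": 0,"wz": 0,"gripper": 0.45},
    {"tx": 0,"ty": 0,"tz": 0,"wx": 0,"wy": 0,"wz": 0,"gripper": 0.45},
    {"tx": 0,"ty": 0,"tz": 0,"wx": 0,"wy": 0,"wz": 0,"gripper": 0.45},
  ],
  grip_force=25,
)

```text
time: 33.07
position: [0.4853, -0.3647, 0.0053]
tool_rot: [-0.342, 3.121, -0.002]
ft_force: [0.2, 0.5, -0.3]
grip_width: 0.634
grip_force: 0.0
```

Call:
jog_arm(
  increments=[
    {"tx": 0,"ty": 0,"tz": 0,"wx": 0,"wy": 0,"wz": 0,"gripper": 0.45},
    {"tx": 0,"ty": 0,"tz": 0,"wx": 0,"wy": 0,"wz": 0,"gripper": 0.45},
    {"tx": 0,"ty": 0,"tz": -10,"wx": 0,"wy": 0,"wz": 0,"gripper": 0.45},
    {"tx": 0,"ty": 0,"tz": -40,"wx": 0,"wy": 0,"wz": 0,"gripper": 0.45},
    {"tx": 0,"ty": 0,"tz": -75,"wx": 0,"wy": 0,"wz": 0,"gripper": 0.45},
  ],
)

```text
time: 33.48
position: [0.4827, -0.363, 0.0782]
tool_rot: [0.341, -3.118, -0.005]
ft_force: [1.4, -0.9, 0.4]
grip_width: 0.561
grip_force: 25.0
```

Call:
jog_arm(
  increments=[
    {"tx": -10,"ty": 20,"tz": -25,"wx": 0,"wy": 0,"wz": 0,"gripper": 0.45},
    {"tx": -26,"ty": 52,"tz": -35,"wx": 0,"wy": 0,"wz": 0,"gripper": 0.45},
    {"tx": -43,"ty": 86,"tz": -35,"wx": 0,"wy": 0,"wz": 0,"gripper": 0.45},
    {"tx": -60,"ty": 120,"tz": -35,"wx": 0,"wy": 0,"wz": 0,"gripper": 0.45},
    {"tx": -77,"ty": 154,"tz": -35,"wx": 0,"wy": 0,"wz": 0,"gripper": 0.45},
  ],
)

```text
time: 33.9
position: [0.5267, -0.1958, 0.1154]
tool_rot: [-0.341, 3.121, -0.0]
ft_force: [-0.2, -0.8, -0.2]
grip_width: 0.562
grip_force: 25.0
```

Call:
jog_arm(
  increments=[
    {"tx": -17,"ty": 34,"tz": 0,"wx": 0,"wy": 0,"wz": 0,"gripper": 0.45},
    {"tx": -34,"ty": 68,"tz": 0,"wx": 0,"wy": 0,"wz": 0,"gripper": 0.45},
    {"tx": -51,"ty": 102,"tz": 0,"wx": 0,"wy": 0,"wz": 0,"gripper": 0.45},
    {"tx": -66,"ty": 132,"tz": 0,"wx": 0,"wy": 0,"wz": 0,"gripper": 0.45},
    {"tx": -76,"ty": 153,"tz": 0,"wx": 0,"wy": 0,"wz": 0,"gripper": 0.45},
  ],
)

```text
time: 34.32
position: [0.5681, -0.027, 0.1149]
tool_rot: [-0.348, 3.121, 0.002]
ft_force: [0.4, -0.2, -1.1]
grip_width: 0.562
grip_force: 25.0
```

Call:
jog_arm(
  increments=[
    {"tx": 0,"ty": 0,"tz": 0,"wx": 0,"wy": 0,"wz": 0,"gripper": 0.45},
    {"tx": 0,"ty": 0,"tz": 0,"wx": 0,"wy": 0,"wz": 0,"gripper": 0.45},
    {"tx": 0,"ty": 0,"tz": 0,"wx": 0,"wy": 0,"wz": 0,"gripper": 0.45},
    {"tx": 0,"ty": 0,"tz": 0,"wx": 0,"wy": 0,"wz": 0,"gripper": 0.45},
    {"tx": 0,"ty": 0,"tz": 0,"wx": 0,"wy": 0,"wz": 0,"gripper": 0.45},
  ],
)

```text
time: 34.73
position: [0.5672, -0.0333, 0.1144]
tool_rot: [-0.338, 3.123, -0.001]
ft_force: [0.6, 0.2, -1.4]
grip_width: 0.558
grip_force: 25.0
```

Run:
```python
from h import *
im=vision.get_image("wrist");cv2.imwrite("pics/w10.png",im["color"][120:310,150:400])
p=ctrl.get_state()["position"]
h=cv2.cvtColor(im["color"],cv2.COLOR_BGR2HSV);g=im["color"][:,278].astype(int).sum(1)
print("expected held far lower rim px",w2pix(im,(p[0]-.976*.025,p[1]-.217*.025,p[2]-.0055)));print(g[150:235].tolist())
go((.569,-.031,.065),.219)
```

```text
expected held far lower rim px (np.float64(277.8970904453385), np.float64(205.96192864703028))
[321, 324, 332, 335, 337, 331, 332, 331, 332, 318, 256, 178, 131, 129, 142, 165, 215, 223, 176, 142, 161, 214, 270, 283, 284, 280, 273, 280, 277, 272, 280, 280, 275, 245, 191, 141, 147, 182, 237, 284, 282, 281, 274, 278, 274, 279, 275, 277, 271, 278, 279, 272, 271, 276, 271, 270, 272, 271, 272, 265, 275, 270, 241, 182, 142, 130, 138, 141, 165, 209, 256, 290, 281, 276, 266, 267, 270, 271, 266, 272, 268, 272, 266, 270, 270]
t 34.78 delta tool mm [-2.1  1.6 49.3] w [-0.0003  0.0001 -0.0034] grip 0.56 F [ 0.1 -0.3 -0.3]
```

Call:
jog_arm(
  increments=[
    {"tx": -1.5,"ty": 2,"tz": 16,"wx": 0,"wy": 0,"wz": 0,"gripper": 0.45},
    {"tx": -1.5,"ty": 2,"tz": 30,"wx": 0,"wy": 0,"wz": 0,"gripper": 0.45},
    {"tx": -1.5,"ty": 2,"tz": 40,"wx": 0,"wy": 0,"wz": 0,"gripper": 0.45},
    {"tx": -1.5,"ty": 2,"tz": 44,"wx": 0,"wy": 0,"wz": 0,"gripper": 0.45},
    {"tx": -1.5,"ty": 2,"tz": 45,"wx": 0,"wy": 0,"wz": 0,"gripper": 0.45},
  ],
)

```text
time: 35.2
position: [0.5677, -0.0297, 0.0682]
tool_rot: [0.341, -3.121, 0.0]
ft_force: [-0.4, 0.2, -0.5]
grip_width: 0.564
grip_force: 25.0
```

Call:
jog_arm(
  increments=[
    {"tx": 0,"ty": 0,"tz": 1,"wx": 0,"wy": 0,"wz": 0,"gripper": 0.45},
    {"tx": 0,"ty": 0,"tz": 2,"wx": 0,"wy": 0,"wz": 0,"gripper": 0.45},
    {"tx": 0,"ty": 0,"tz": 3,"wx": 0,"wy": 0,"wz": 0,"gripper": 0.45},
    {"tx": 0,"ty": 0,"tz": 4,"wx": 0,"wy": 0,"wz": 0,"gripper": 0.45},
    {"tx": 0,"ty": 0,"tz": 4,"wx": 0,"wy": 0,"wz": 0,"gripper": 0.45},
  ],
)

```text
time: 35.62
position: [0.5686, -0.0291, 0.0654]
tool_rot: [-0.342, 3.122, 0.0]
ft_force: [0.8, -0.5, -0.1]
grip_width: 0.563
grip_force: 25.0
```

Call:
jog_arm(
  increments=[
    {"tx": 0,"ty": 0,"tz": 0,"wx": 0,"wy": 0,"wz": 0,"gripper": 0.6},
    {"tx": 0,"ty": 0,"tz": 0,"wx": 0,"wy": 0,"wz": 0,"gripper": 0.7},
    {"tx": 0,"ty": 0,"tz": 0,"wx": 0,"wy": 0,"wz": 0,"gripper": 0.8},
    {"tx": 0,"ty": 0,"tz": 0,"wx": 0,"wy": 0,"wz": 0,"gripper": 0.8},
    {"tx": 0,"ty": 0,"tz": 0,"wx": 0,"wy": 0,"wz": 0,"gripper": 0.8},
  ],
)

```text
time: 36.03
position: [0.5686, -0.0291, 0.0653]
tool_rot: [-0.342, 3.123, 0.0]
ft_force: [0.4, -0.2, 0.1]
grip_width: 0.775
grip_force: 0.0
```

Call:
jog_arm(
  increments=[
    {"tx": 0,"ty": 0,"tz": -10,"wx": 0,"wy": 0,"wz": 0,"gripper": 1},
    {"tx": 0,"ty": 0,"tz": -30,"wx": 0,"wy": 0,"wz": 0,"gripper": 1},
    {"tx": 0,"ty": 0,"tz": -45,"wx": 0,"wy": 0,"wz": 0,"gripper": 1},
    {"tx": 0,"ty": 0,"tz": -52,"wx": 0,"wy": 0,"wz": 0,"gripper": 1},
    {"tx": 0,"ty": 0,"tz": -52,"wx": 0,"wy": 0,"wz": 0,"gripper": 1},
  ],
)

```text
time: 36.45
position: [0.5701, -0.0292, 0.1197]
tool_rot: [-0.342, 3.119, -0.0]
ft_force: [0.7, 0.2, -0.0]
grip_width: 0.985
grip_force: 0.0
```

Run:
```python
from h import *
im=vision.get_image("wrist");cv2.imwrite("pics/w11.png",im["color"][120:310,150:400])
S=vision.get_image("side");print(*[c for c in cakes(S) if .3<c[0][0]<.9 and abs(c[0][1])<.5],sep="\n")
go((.502,.361,.09),.219)
```

```text
([0.5025, 0.3591], [0.046, 0.055], [216.0, 170.0])
([0.5842, 0.0089], [0.088, 0.149], [275.0, 220.0])
t 36.55 delta tool mm [-19.6 395.1  27.2] w [ 0.0002  0.0002 -0.0007] grip 0.995 F [ 0.3  0.8 -0.4]
```

View pics/w11.png

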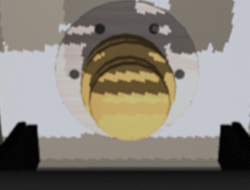

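The second worn cake sits straight on the first, centred at about (279,220). One worn cake is left.

Call:
jog_arm(
  increments=[
    {"tx": -2,"ty": 35,"tz": 0,"wx": 0,"wy": 0,"wz": 0,"gripper": 1},
    {"tx": -4,"ty": 72,"tz": 0,"wx": 0,"wy": 0,"wz": 0,"gripper": 1},
    {"tx": -6,"ty": 109,"tz": 0,"wx": 0,"wy": 0,"wz": 0,"gripper": 1},
    {"tx": -8,"ty": 146,"tz": 0,"wx": 0,"wy": 0,"wz": 0,"gripper": 1},
    {"tx": -10,"ty": 183,"tz": 0,"wx": 0,"wy": 0,"wz": 0,"gripper": 1},
  ],
)

```text
time: 36.97
position: [0.5372, 0.1531, 0.1159]
tool_rot: [0.341, -3.121, 0.001]
ft_force: [0.7, 0.0, -0.4]
grip_width: 1.001
grip_force: 0.0
```

Call:
jog_arm(
  increments=[
    {"tx": -2,"ty": 38,"tz": 5,"wx": 0,"wy": 0,"wz": 0,"gripper": 1},
    {"tx": -4,"ty": 76,"tz": 10,"wx": 0,"wy": 0,"wz": 0,"gripper": 1},
    {"tx": -6,"ty": 114,"tz": 15,"wx": 0,"wy": 0,"wz": 0,"gripper": 1},
    {"tx": -8,"ty": 152,"tz": 20,"wx": 0,"wy": 0,"wz": 0,"gripper": 1},
    {"tx": -10,"ty": 186,"tz": 25,"wx": 0,"wy": 0,"wz": 0,"gripper": 1},
  ],
)

```text
time: 37.38
position: [0.5063, 0.3377, 0.0906]
tool_rot: [0.344, -3.121, 0.0]
ft_force: [0.0, -0.1, -0.6]
grip_width: 1.0
grip_force: 0.0
```

Call:
jog_arm(
  increments=[
    {"tx": 0,"ty": 17,"tz": 2,"wx": 0,"wy": 0,"wz": 0,"gripper": 1},
    {"tx": 0,"ty": 26,"tz": 2,"wx": 0,"wy": 0,"wz": 0,"gripper": 1},
    {"tx": 0,"ty": 26,"tz": 2,"wx": 0,"wy": 0,"wz": 0,"gripper": 1},
    {"tx": 0,"ty": 26,"tz": 2,"wx": 0,"wy": 0,"wz": 0,"gripper": 1},
    {"tx": 0,"ty": 26,"tz": 2,"wx": 0,"wy": 0,"wz": 0,"gripper": 1},
  ],
)

```text
time: 37.8
position: [0.5036, 0.3582, 0.09]
tool_rot: [-0.337, 3.123, -0.002]
ft_force: [-0.3, 0.1, 0.4]
grip_width: 1.0
grip_force: 0.0
```

Call:
jog_arm(
  increments=[
    {"tx": 0,"ty": 0,"tz": 0,"wx": 0,"wy": 0,"wz": 0,"gripper": 1},
    {"tx": 0,"ty": 0,"tz": 0,"wx": 0,"wy": 0,"wz": 0,"gripper": 1},
    {"tx": 0,"ty": 0,"tz": 0,"wx": 0,"wy": 0,"wz": 0,"gripper": 1},
    {"tx": 0,"ty": 0,"tz": 0,"wx": 0,"wy": 0,"wz": 0,"gripper": 1},
    {"tx": 0,"ty": 0,"tz": 0,"wx": 0,"wy": 0,"wz": 0,"gripper": 1},
  ],
)

```text
time: 38.22
position: [0.5027, 0.3605, 0.0903]
tool_rot: [-0.341, 3.123, 0.0]
ft_force: [0.3, 0.2, 0.5]
grip_width: 1.001
grip_force: 0.0
```

Run:
```python
from h import *
im=vision.get_image("wrist")
d=disc(im,.011,(.502,.361));print(d)
go((*d[0][0],.004),.219)
```

```text
[([0.5021, 0.362], 'r', 0.024, 'rows', np.int64(173), np.int64(242))]
t 38.27 delta tool mm [ 0.2  1.4 86.3] w [ 0.0001  0.0002 -0.0011] grip 0.998 F [0.3 1.1 0.4]
```

Call:
jog_arm(
  increments=[
    {"tx": 0,"ty": 1.5,"tz": 20,"wx": 0,"wy": 0,"wz": 0,"gripper": 1},
    {"tx": 0,"ty": 1.5,"tz": 45,"wx": 0,"wy": 0,"wz": 0,"gripper": 1},
    {"tx": 0,"ty": 1.5,"tz": 68,"wx": 0,"wy": 0,"wz": 0,"gripper": 1},
    {"tx": 0,"ty": 1.5,"tz": 81,"wx": 0,"wy": 0,"wz": 0,"gripper": 1},
    {"tx": 0,"ty": 1.5,"tz": 86,"wx": 0,"wy": 0,"wz": 0,"gripper": 0.9},
  ],
)

```text
time: 38.68
position: [0.5007, 0.3612, 0.0016]
tool_rot: [0.342, -3.119, 0.004]
ft_force: [-0.1, 0.1, 0.5]
grip_width: 0.976
grip_force: 0.0
```

Call:
jog_arm(
  increments=[
    {"tx": 0,"ty": 0,"tz": 0,"wx": 0,"wy": 0,"wz": 0,"gripper": 0.45},
    {"tx": 0,"ty": 0,"tz": 0,"wx": 0,"wy": 0,"wz": 0,"gripper": 0.45},
    {"tx": 0,"ty": 0,"tz": 0,"wx": 0,"wy": 0,"wz": 0,"gripper": 0.45},
    {"tx": 0,"ty": 0,"tz": 0,"wx": 0,"wy": 0,"wz": 0,"gripper": 0.45},
    {"tx": 0,"ty": 0,"tz": 0,"wx": 0,"wy": 0,"wz": 0,"gripper": 0.45},
  ],
  grip_force=25,
)

```text
time: 39.1
position: [0.5029, 0.3629, 0.0054]
tool_rot: [-0.342, 3.121, 0.002]
ft_force: [1.2, -0.2, -0.4]
grip_width: 0.632
grip_force: 0.0
```

Call:
jog_arm(
  increments=[
    {"tx": 0,"ty": 0,"tz": 0,"wx": 0,"wy": 0,"wz": 0,"gripper": 0.45},
    {"tx": 0,"ty": 0,"tz": 0,"wx": 0,"wy": 0,"wz": 0,"gripper": 0.45},
    {"tx": 0,"ty": 0,"tz": -10,"wx": 0,"wy": 0,"wz": 0,"gripper": 0.45},
    {"tx": 0,"ty": 0,"tz": -40,"wx": 0,"wy": 0,"wz": 0,"gripper": 0.45},
    {"tx": 0,"ty": 0,"tz": -76,"wx": 0,"wy": 0,"wz": 0,"gripper": 0.45},
  ],
)

```text
time: 39.52
position: [0.5002, 0.3608, 0.0787]
tool_rot: [0.342, -3.118, 0.005]
ft_force: [0.6, 0.4, 0.0]
grip_width: 0.562
grip_force: 25.0
```

Call:
jog_arm(
  increments=[
    {"tx": 1,"ty": -20,"tz": -30,"wx": 0,"wy": 0,"wz": 0,"gripper": 0.45},
    {"tx": 3,"ty": -55,"tz": -40,"wx": 0,"wy": 0,"wz": 0,"gripper": 0.45},
    {"tx": 5,"ty": -93,"tz": -40,"wx": 0,"wy": 0,"wz": 0,"gripper": 0.45},
    {"tx": 7,"ty": -131,"tz": -40,"wx": 0,"wy": 0,"wz": 0,"gripper": 0.45},
    {"tx": 9,"ty": -169,"tz": -40,"wx": 0,"wy": 0,"wz": 0,"gripper": 0.45},
  ],
)

```text
time: 39.93
position: [0.5302, 0.1939, 0.1214]
tool_rot: [-0.343, 3.121, 0.001]
ft_force: [0.6, 0.3, -1.1]
grip_width: 0.561
grip_force: 25.0
```

Call:
jog_arm(
  increments=[
    {"tx": 2,"ty": -38,"tz": 0,"wx": 0,"wy": 0,"wz": 0,"gripper": 0.45},
    {"tx": 4,"ty": -76,"tz": 0,"wx": 0,"wy": 0,"wz": 0,"gripper": 0.45},
    {"tx": 6,"ty": -114,"tz": 0,"wx": 0,"wy": 0,"wz": 0,"gripper": 0.45},
    {"tx": 8,"ty": -150,"tz": 0,"wx": 0,"wy": 0,"wz": 0,"gripper": 0.45},
    {"tx": 10,"ty": -180,"tz": 0,"wx": 0,"wy": 0,"wz": 0,"gripper": 0.45},
  ],
)

```text
time: 40.35
position: [0.5593, 0.0141, 0.121]
tool_rot: [-0.339, 3.122, -0.001]
ft_force: [1.1, 0.3, -0.7]
grip_width: 0.56
grip_force: 25.0
```

Call:
jog_arm(
  increments=[
    {"tx": 0,"ty": -22,"tz": 0,"wx": 0,"wy": 0,"wz": 0,"gripper": 0.45},
    {"tx": 0,"ty": -38,"tz": 0,"wx": 0,"wy": 0,"wz": 0,"gripper": 0.45},
    {"tx": 0,"ty": -46,"tz": 0,"wx": 0,"wy": 0,"wz": 0,"gripper": 0.45},
    {"tx": 0,"ty": -49,"tz": 0,"wx": 0,"wy": 0,"wz": 0,"gripper": 0.45},
    {"tx": 0,"ty": -49,"tz": 0,"wx": 0,"wy": 0,"wz": 0,"gripper": 0.45},
  ],
)

```text
time: 40.77
position: [0.5698, -0.0303, 0.1204]
tool_rot: [-0.341, 3.123, 0.001]
ft_force: [-0.0, 0.4, -0.3]
grip_width: 0.564
grip_force: 25.0
```

Call:
jog_arm(
  increments=[
    {"tx": 0,"ty": 0,"tz": 0,"wx": 0,"wy": 0,"wz": 0,"gripper": 0.45},
    {"tx": 0,"ty": 0,"tz": 0,"wx": 0,"wy": 0,"wz": 0,"gripper": 0.45},
    {"tx": 0,"ty": 0,"tz": 0,"wx": 0,"wy": 0,"wz": 0,"gripper": 0.45},
    {"tx": 0,"ty": 0,"tz": 0,"wx": 0,"wy": 0,"wz": 0,"gripper": 0.45},
    {"tx": 0,"ty": 0,"tz": 0,"wx": 0,"wy": 0,"wz": 0,"gripper": 0.45},
  ],
)

```text
time: 41.18
position: [0.5698, -0.0297, 0.1202]
tool_rot: [-0.344, 3.123, 0.0]
ft_force: [-0.8, -0.3, -0.8]
grip_width: 0.567
grip_force: 25.0
```

Run:
```python
from h import *
im=vision.get_image("wrist");cv2.imwrite("pics/w12.png",im["color"][120:310,150:400])
p=ctrl.get_state()["position"]
g=im["color"][:,278].astype(int).sum(1)
print("expected held far lower rim px",w2pix(im,(p[0]-.976*.025,p[1]-.217*.025,p[2]-.0055)));print(g[195:235].tolist())
go((.569,-.031,.0765),.219)
```

```text
expected held far lower rim px (np.float64(277.2288226341803), np.float64(205.7063557198144))
[279, 275, 271, 273, 277, 265, 276, 268, 271, 273, 267, 271, 264, 230, 174, 139, 130, 129, 148, 169, 221, 263, 284, 275, 268, 272, 267, 269, 270, 268, 274, 271, 266, 265, 260, 267, 265, 267, 272, 269]
t 41.23 delta tool mm [ 1.  -0.9 43.7] w [ 0.0001  0.     -0.    ] grip 0.561 F [-0.1  0.5  0.3]
```

Call:
jog_arm(
  increments=[
    {"tx": 1,"ty": -1,"tz": 14,"wx": 0,"wy": 0,"wz": 0,"gripper": 0.45},
    {"tx": 1,"ty": -1,"tz": 26,"wx": 0,"wy": 0,"wz": 0,"gripper": 0.45},
    {"tx": 1,"ty": -1,"tz": 35,"wx": 0,"wy": 0,"wz": 0,"gripper": 0.45},
    {"tx": 1,"ty": -1,"tz": 39,"wx": 0,"wy": 0,"wz": 0,"gripper": 0.45},
    {"tx": 1,"ty": -1,"tz": 40,"wx": 0,"wy": 0,"wz": 0,"gripper": 0.45},
  ],
)

```text
time: 41.65
position: [0.5681, -0.0315, 0.0787]
tool_rot: [0.342, -3.12, -0.0]
ft_force: [-0.5, 0.1, 0.6]
grip_width: 0.558
grip_force: 25.0
```

Call:
jog_arm(
  increments=[
    {"tx": 0,"ty": 0,"tz": 1,"wx": 0,"wy": 0,"wz": 0,"gripper": 0.45},
    {"tx": 0,"ty": 0,"tz": 2,"wx": 0,"wy": 0,"wz": 0,"gripper": 0.45},
    {"tx": 0,"ty": 0,"tz": 3,"wx": 0,"wy": 0,"wz": 0,"gripper": 0.45},
    {"tx": 0,"ty": 0,"tz": 4,"wx": 0,"wy": 0,"wz": 0,"gripper": 0.45},
    {"tx": 0,"ty": 0,"tz": 4,"wx": 0,"wy": 0,"wz": 0,"gripper": 0.45},
  ],
)

```text
time: 42.07
position: [0.5691, -0.0315, 0.0763]
tool_rot: [-0.342, 3.123, 0.0]
ft_force: [0.5, 0.5, 0.2]
grip_width: 0.565
grip_force: 25.0
```

Call:
jog_arm(
  increments=[
    {"tx": 0,"ty": 0,"tz": 0,"wx": 0,"wy": 0,"wz": 0,"gripper": 0.6},
    {"tx": 0,"ty": 0,"tz": 0,"wx": 0,"wy": 0,"wz": 0,"gripper": 0.7},
    {"tx": 0,"ty": 0,"tz": 0,"wx": 0,"wy": 0,"wz": 0,"gripper": 0.8},
    {"tx": 0,"ty": 0,"tz": 0,"wx": 0,"wy": 0,"wz": 0,"gripper": 0.8},
    {"tx": 0,"ty": 0,"tz": 0,"wx": 0,"wy": 0,"wz": 0,"gripper": 0.8},
  ],
)

```text
time: 42.48
position: [0.5691, -0.0315, 0.0763]
tool_rot: [-0.342, 3.123, 0.0]
ft_force: [-0.7, 0.8, -0.2]
grip_width: 0.774
grip_force: 0.0
```

Call:
jog_arm(
  increments=[
    {"tx": 0,"ty": 0,"tz": -15,"wx": 0,"wy": 0,"wz": 0,"gripper": 1},
    {"tx": 0,"ty": 0,"tz": -45,"wx": 0,"wy": 0,"wz": 0,"gripper": 1},
    {"tx": 0,"ty": 0,"tz": -80,"wx": 0,"wy": 0,"wz": 0,"gripper": 1},
    {"tx": 20,"ty": 0,"tz": -110,"wx": 0,"wy": 0,"wz": 0,"gripper": 1},
    {"tx": 30,"ty": 0,"tz": -120,"wx": 0,"wy": 0,"wz": 0,"gripper": 1},
  ],
)

```text
time: 42.9
position: [0.5412, -0.0388, 0.2011]
tool_rot: [-0.341, 3.117, -0.001]
ft_force: [0.4, -0.6, 0.6]
grip_width: 0.988
grip_force: 0.0
```

Call:
jog_arm(
  increments=[
    {"tx": 30,"ty": 0,"tz": 0,"wx": 0,"wy": 0,"wz": 0,"gripper": 1},
    {"tx": 60,"ty": 0,"tz": 0,"wx": 0,"wy": 0,"wz": 0,"gripper": 1},
    {"tx": 70,"ty": 0,"tz": 0,"wx": 0,"wy": 0,"wz": 0,"gripper": 1},
    {"tx": 70,"ty": 0,"tz": 0,"wx": 0,"wy": 0,"wz": 0,"gripper": 1},
    {"tx": 70,"ty": 0,"tz": 0,"wx": 0,"wy": 0,"wz": 0,"gripper": 1},
  ],
)

```text
time: 43.32
position: [0.4719, -0.053, 0.1966]
tool_rot: [-0.342, 3.121, 0.001]
ft_force: [0.3, -0.4, -0.6]
grip_width: 1.0
grip_force: 0.0
```

Run:
```python
from h import *
im=vision.get_image("wrist");S=vision.get_image("side");C=vision.get_image("scene")
a=im["color"][150:330,150:400];b=cv2.resize(S["color"][150:290,200:350],None,fx=2,fy=2);c=cv2.resize(C["color"][130:270,210:360],None,fx=2,fy=2)
a=cv2.copyMakeBorder(cv2.resize(a,None,fx=.8,fy=.8),0,280-144,0,0,0)
cv2.imwrite("pics/f.png",np.hstack([a,b,c]))
print(disc(im,.08,(.568,-.031)))
go((.657,-.0125,.217),.219)
for th in (1.4,1.65,1.75):
    r=.190;c_,q=np.cos(.219),np.sin(.219);x=.085-r*np.cos(th)+.003*np.sin(th);z=.04+r*np.sin(th)+.003*np.cos(th)
    p=(.5684+c_*x,-.031+q*x,z);print(th,np.round(p,4),"scene",np.round(w2pix(C,p)),"side",np.round(w2pix(S,p)),"wrist",np.round(w2pix(im,p)))
```

```text
[([0.5378, -0.0378], 'r', 0.0261, 'rows', np.int64(242), np.int64(284))]
t 43.47 delta tool mm [-188.9   -0.8  -20.8] w [-0.0003  0.0004 -0.0001] grip 0.998 F [ 1.  -0.3  0.5]
1.4 [ 0.6227 -0.0189  0.2277] scene [272. 172.] side [292. 149.] wrist [279. 560.]
1.65 [ 0.669  -0.0086  0.2292] scene [267. 186.] side [308. 144.] wrist [279. 622.]
1.75 [ 0.6873 -0.0045  0.2264] scene [265. 193.] side [314. 143.] wrist [279. 637.]
```

View pics/f.png

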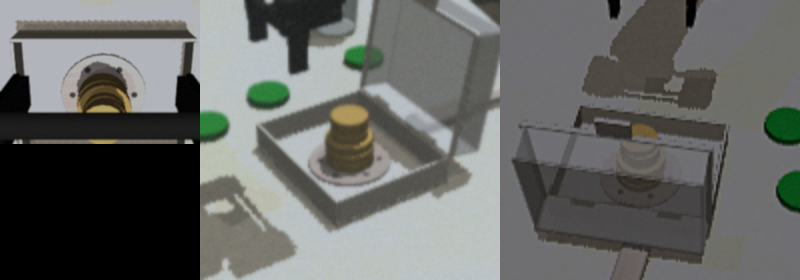

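The stack is straight and concentric on the plate: three full-size cakes at the bottom, three worn on top. The lid is still open at its stop. Next I'll go above the tab and check it before pinching.

Call:
jog_arm(
  increments=[
    {"tx": 0,"ty": 0,"tz": -25,"wx": 0,"wy": 0,"wz": 0,"gripper": 1},
    {"tx": 0,"ty": 0,"tz": -60,"wx": 0,"wy": 0,"wz": 0,"gripper": 1},
    {"tx": -10,"ty": 0,"tz": -94,"wx": 0,"wy": 0,"wz": 0,"gripper": 1},
    {"tx": -40,"ty": 0,"tz": -94,"wx": 0,"wy": 0,"wz": 0,"gripper": 1},
    {"tx": -75,"ty": 0,"tz": -94,"wx": 0,"wy": 0,"wz": 0,"gripper": 1},
  ],
)

```text
time: 43.88
position: [0.5472, -0.037, 0.2935]
tool_rot: [-0.341, 3.117, 0.0]
ft_force: [1.5, 0.4, 0.7]
grip_width: 0.997
grip_force: 0.0
```

Call:
jog_arm(
  increments=[
    {"tx": -35,"ty": 0,"tz": 0,"wx": 0,"wy": 0,"wz": 0,"gripper": 1},
    {"tx": -70,"ty": 0,"tz": 0,"wx": 0,"wy": 0,"wz": 0,"gripper": 1},
    {"tx": -105,"ty": 0,"tz": 0,"wx": 0,"wy": 0,"wz": 0,"gripper": 1},
    {"tx": -130,"ty": 0,"tz": 0,"wx": 0,"wy": 0,"wz": 0,"gripper": 1},
    {"tx": -145,"ty": 0.5,"tz": 0,"wx": 0,"wy": 0,"wz": 0,"gripper": 1},
  ],
)

```text
time: 44.3
position: [0.6891, -0.0029, 0.2875]
tool_rot: [0.346, -3.121, 0.001]
ft_force: [-2.2, 0.4, 0.0]
grip_width: 0.995
grip_force: 0.0
```

Call:
jog_arm(
  increments=[
    {"tx": 0,"ty": 0,"tz": 0,"wx": 0,"wy": 0,"wz": 0,"gripper": 1},
    {"tx": 0,"ty": 0,"tz": 0,"wx": 0,"wy": 0,"wz": 0,"gripper": 1},
    {"tx": 0,"ty": 0,"tz": 0,"wx": 0,"wy": 0,"wz": 0,"gripper": 1},
    {"tx": 0,"ty": 0,"tz": 0,"wx": 0,"wy": 0,"wz": 0,"gripper": 1},
    {"tx": 0,"ty": 0,"tz": 0,"wx": 0,"wy": 0,"wz": 0,"gripper": 1},
  ],
)

```text
time: 44.72
position: [0.6855, -0.0055, 0.291]
tool_rot: [-0.341, 3.122, 0.0]
ft_force: [-0.8, -0.1, 0.0]
grip_width: 0.996
grip_force: 0.0
```

Run:
```python
from h import *
im=vision.get_image("wrist");cv2.imwrite("pics/t1.png",im["color"])
go((.6873,-.0045,.2144),.219)
c_,q=np.cos(.219),np.sin(.219)
for y in (-.02,.02):
  for r in (.17,.19,.20):
    th=1.75;x=.085-r*np.cos(th)+.003*np.sin(th);z=.04+r*np.sin(th)+.003*np.cos(th)
    print(y,r,np.round(w2pix(im,(.5684+c_*x-q*y,-.031+q*x+c_*y,z))))
```

```text
t 44.77 delta tool mm [-1.8  0.6 76.6] w [ 0.0002  0.0011 -0.0013] grip 0.998 F [ 0.1 -0.1 -0.2]
-0.02 0.17 [250. 204.]
-0.02 0.19 [248. 219.]
-0.02 0.2 [246. 227.]
0.02 0.17 [308. 204.]
0.02 0.19 [310. 219.]
0.02 0.2 [311. 227.]
```

View pics/t1.png

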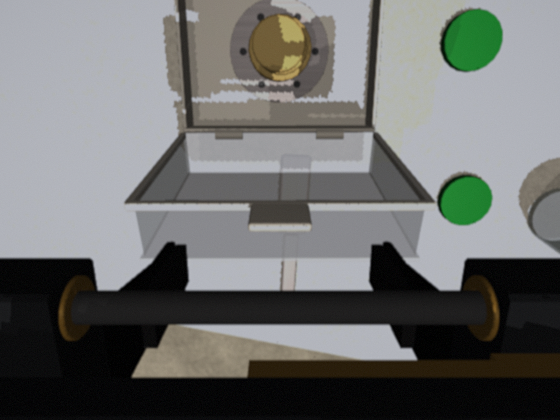

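The tab shows at columns 248–311 and rows 204–230, as predicted for 1.75 rad. The stack is concentric on the plate. Descending to pinch.

Call:
jog_arm(
  increments=[
    {"tx": -1.5,"ty": 0.5,"tz": 20,"wx": 0,"wy": 0,"wz": 0,"gripper": 1},
    {"tx": -1.5,"ty": 0.5,"tz": 40,"wx": 0,"wy": 0,"wz": 0,"gripper": 1},
    {"tx": -1.5,"ty": 0.5,"tz": 58,"wx": 0,"wy": 0,"wz": 0,"gripper": 1},
    {"tx": -1.5,"ty": 0.5,"tz": 70,"wx": 0,"wy": 0,"wz": 0,"gripper": 1},
    {"tx": -1.5,"ty": 0.5,"tz": 75,"wx": 0,"wy": 0,"wz": 0,"gripper": 1},
  ],
)

```text
time: 45.18
position: [0.6862, -0.0043, 0.2133]
tool_rot: [0.342, -3.12, -0.001]
ft_force: [-0.6, -1.0, -0.1]
grip_width: 1.002
grip_force: 0.0
```

Call:
jog_arm(
  increments=[
    {"tx": 0,"ty": 0,"tz": 0,"wx": 0,"wy": 0,"wz": 0,"gripper": 0.3},
    {"tx": 0,"ty": 0,"tz": 0,"wx": 0,"wy": 0,"wz": 0,"gripper": 0.3},
    {"tx": 0,"ty": 0,"tz": 0,"wx": 0,"wy": 0,"wz": 0,"gripper": 0.3},
    {"tx": 0,"ty": 0,"tz": 0,"wx": 0,"wy": 0,"wz": 0,"gripper": 0.3},
    {"tx": 0,"ty": 0,"tz": 0,"wx": 0,"wy": 0,"wz": 0,"gripper": 0.3},
  ],
  grip_force=20,
)

```text
time: 45.6
position: [0.688, -0.0043, 0.2163]
tool_rot: [-0.342, 3.121, -0.0]
ft_force: [-0.3, -0.5, -0.3]
grip_width: 0.706
grip_force: 0.0
```

Call:
jog_arm(
  increments=[
    {"tx": 0,"ty": 0,"tz": 0,"wx": 0,"wy": 0,"wz": 0,"gripper": 0.3},
    {"tx": 0,"ty": 0,"tz": 0,"wx": 0,"wy": 0,"wz": 0,"gripper": 0.3},
    {"tx": 0,"ty": 0,"tz": 0,"wx": 0,"wy": 0,"wz": 0,"gripper": 0.3},
    {"tx": 0,"ty": 0,"tz": 0,"wx": 0,"wy": 0,"wz": 0,"gripper": 0.3},
    {"tx": 0,"ty": 0,"tz": 0,"wx": 0,"wy": 0,"wz": 0,"gripper": 0.3},
  ],
)

```text
time: 46.02
position: [0.6875, -0.0045, 0.2153]
tool_rot: [-0.342, 3.123, -0.0]
ft_force: [0.5, 0.3, 0.8]
grip_width: 0.454
grip_force: 20.0
```

Run:
```python
from h import *
go((.6873,-.0045,.2144),.219)
f=lambda th:np.array([-(-190*np.cos(th)+3*np.sin(th)),0,-(190*np.sin(th)+3*np.cos(th))])
ths=np.arange(1.75,-.01,-.09)[1:]
ths=np.append(ths,[0]);prev=1.75
for i in range(0,len(ths),5):
    print("from",round(prev,2));[print(round(t,2),(f(t)-f(prev)).round(1)) for t in ths[i:i+5]];prev=ths[i:i+5][-1]
```

```text
t 46.02 delta tool mm [0.2 0.  0.9] w [-0.0002  0.0003 -0.0009] grip 0.454 F [0.5 0.3 0.8]
from 1.75
1.66 [16.9  0.  -2.6]
1.57 [34.   0.  -3.6]
1.48 [51.1  0.  -3.1]
1.39 [68.  0. -1.]
1.3 [84.8  0.   2.5]
from 1.3
1.21 [16.3  0.   5.1]
1.12 [32.1  0.  11.6]
1.03 [47.3  0.  19.4]
0.94 [61.7  0.  28.7]
0.85 [75.2  0.  39.2]
from 0.85
0.76 [12.5  0.  11.7]
0.67 [23.9  0.  24.4]
0.58 [34.1  0.  38.1]
0.49 [43.1  0.  52.7]
0.4 [50.7  0.  68. ]
from 0.4
0.31 [ 6.2  0.  15.9]
0.22 [10.9  0.  32.4]
0.13 [14.2  0.  49.1]
0.04 [15.9  0.  66.2]
0.0 [16.2  0.  73.8]
```

Gripped. I'll guide the lid down along the arc.

Call:
jog_arm(
  increments=[
    {"tx": 16.9,"ty": 0,"tz": -2.6,"wx": 0,"wy": 0,"wz": 0,"gripper": 0.3},
    {"tx": 34,"ty": 0,"tz": -3.6,"wx": 0,"wy": 0,"wz": 0,"gripper": 0.3},
    {"tx": 51.1,"ty": 0,"tz": -3.1,"wx": 0,"wy": 0,"wz": 0,"gripper": 0.3},
    {"tx": 68,"ty": 0,"tz": -1,"wx": 0,"wy": 0,"wz": 0,"gripper": 0.3},
    {"tx": 84.8,"ty": 0,"tz": 2.5,"wx": 0,"wy": 0,"wz": 0,"gripper": 0.3},
  ],
)

```text
time: 46.43
position: [0.6048, -0.0229, 0.2132]
tool_rot: [-0.342, 3.12, -0.0]
ft_force: [2.2, -0.6, -2.4]
grip_width: 0.452
grip_force: 20.0
```

Call:
jog_arm(
  increments=[
    {"tx": 16.3,"ty": 0,"tz": 5.1,"wx": 0,"wy": 0,"wz": 0,"gripper": 0.3},
    {"tx": 32.1,"ty": 0,"tz": 11.6,"wx": 0,"wy": 0,"wz": 0,"gripper": 0.3},
    {"tx": 47.3,"ty": 0,"tz": 19.4,"wx": 0,"wy": 0,"wz": 0,"gripper": 0.3},
    {"tx": 61.7,"ty": 0,"tz": 28.7,"wx": 0,"wy": 0,"wz": 0,"gripper": 0.3},
    {"tx": 75.2,"ty": 0,"tz": 39.2,"wx": 0,"wy": 0,"wz": 0,"gripper": 0.3},
  ],
)

```text
time: 46.85
position: [0.5311, -0.0393, 0.1742]
tool_rot: [-0.341, 3.121, -0.0]
ft_force: [1.5, -1.4, 1.8]
grip_width: 0.452
grip_force: 20.0
```

Call:
jog_arm(
  increments=[
    {"tx": 12.5,"ty": 0,"tz": 11.7,"wx": 0,"wy": 0,"wz": 0,"gripper": 0.3},
    {"tx": 23.9,"ty": 0,"tz": 24.4,"wx": 0,"wy": 0,"wz": 0,"gripper": 0.3},
    {"tx": 34.1,"ty": 0,"tz": 38.1,"wx": 0,"wy": 0,"wz": 0,"gripper": 0.3},
    {"tx": 43.1,"ty": 0,"tz": 52.7,"wx": 0,"wy": 0,"wz": 0,"gripper": 0.3},
    {"tx": 50.7,"ty": 0,"tz": 68,"wx": 0,"wy": 0,"wz": 0,"gripper": 0.3},
  ],
)

```text
time: 47.27
position: [0.4812, -0.0505, 0.1054]
tool_rot: [-0.341, 3.122, -0.0]
ft_force: [0.9, -1.0, -0.1]
grip_width: 0.454
grip_force: 20.0
```

Run:
```python
from h import *
go((.4659,-.0543,.031),.219)
```

```text
t 47.27 delta tool mm [15.8 -0.4 74.4] w [-0.0002  0.0007 -0.0013] grip 0.454 F [ 0.9 -1.  -0.1]
```

Call:
jog_arm(
  increments=[
    {"tx": 6.2,"ty": 0,"tz": 15.9,"wx": 0,"wy": 0,"wz": 0,"gripper": 0.3},
    {"tx": 10.9,"ty": 0,"tz": 32.4,"wx": 0,"wy": 0,"wz": 0,"gripper": 0.3},
    {"tx": 14.2,"ty": 0,"tz": 49,"wx": 0,"wy": 0,"wz": 0,"gripper": 0.3},
    {"tx": 15.5,"ty": 0,"tz": 61,"wx": 0,"wy": 0,"wz": 0,"gripper": 0.3},
    {"tx": 16,"ty": 0,"tz": 67,"wx": 0,"wy": 0,"wz": 0,"gripper": 0.3},
  ],
)

```text
time: 47.68
position: [0.4655, -0.054, 0.0374]
tool_rot: [0.341, -3.122, 0.001]
ft_force: [-0.8, -1.8, 0.1]
grip_width: 0.456
grip_force: 20.0
```

Call:
jog_arm(
  increments=[
    {"tx": 0,"ty": 0,"tz": 3,"wx": 0,"wy": 0,"wz": 0,"gripper": 0.3},
    {"tx": 0,"ty": 0,"tz": 5,"wx": 0,"wy": 0,"wz": 0,"gripper": 0.3},
    {"tx": 0,"ty": 0,"tz": 7,"wx": 0,"wy": 0,"wz": 0,"gripper": 0.3},
    {"tx": 0,"ty": 0,"tz": 7,"wx": 0,"wy": 0,"wz": 0,"gripper": 0.3},
    {"tx": 0,"ty": 0,"tz": 7,"wx": 0,"wy": 0,"wz": 0,"gripper": 0.3},
  ],
)

```text
time: 48.1
position: [0.4655, -0.054, 0.032]
tool_rot: [0.341, -3.121, 0.0]
ft_force: [-4.6, -3.4, 3.4]
grip_width: 0.459
grip_force: 20.0
```

Call:
jog_arm(
  increments=[
    {"tx": 0,"ty": 0,"tz": 0,"wx": 0,"wy": 0,"wz": 0,"gripper": 0.6},
    {"tx": 0,"ty": 0,"tz": 0,"wx": 0,"wy": 0,"wz": 0,"gripper": 0.8},
    {"tx": 0,"ty": 0,"tz": 0,"wx": 0,"wy": 0,"wz": 0,"gripper": 0.8},
    {"tx": 0,"ty": 0,"tz": 0,"wx": 0,"wy": 0,"wz": 0,"gripper": 0.8},
    {"tx": 0,"ty": 0,"tz": 0,"wx": 0,"wy": 0,"wz": 0,"gripper": 0.8},
  ],
)

```text
time: 48.52
position: [0.4665, -0.0529, 0.0317]
tool_rot: [-0.343, 3.122, 0.0]
ft_force: [0.3, -0.0, -1.1]
grip_width: 0.739
grip_force: 0.0
```

Call:
jog_arm(
  increments=[
    {"tx": 0,"ty": 0,"tz": -15,"wx": 0,"wy": 0,"wz": 0,"gripper": 0.8},
    {"tx": 0,"ty": 0,"tz": -45,"wx": 0,"wy": 0,"wz": 0,"gripper": 0.8},
    {"tx": 0,"ty": 0,"tz": -85,"wx": 0,"wy": 0,"wz": 0,"gripper": 0.8},
    {"tx": 0,"ty": 0,"tz": -125,"wx": 0,"wy": 0,"wz": 0,"gripper": 0.8},
    {"tx": 0,"ty": 0,"tz": -160,"wx": 0,"wy": 0,"wz": 0,"gripper": 0.8},
  ],
)

```text
time: 48.93
position: [0.4663, -0.0533, 0.194]
tool_rot: [-0.342, 3.121, 0.0]
ft_force: [0.3, 0.0, -0.5]
grip_width: 0.8
grip_force: 0.0
```

Call:
jog_arm(
  increments=[
    {"tx": 0,"ty": 0,"tz": -30,"wx": 0,"wy": 0,"wz": 0,"gripper": 0.8},
    {"tx": 0,"ty": 0,"tz": -30,"wx": 0,"wy": 0,"wz": 0,"gripper": 0.8},
    {"tx": 0,"ty": 0,"tz": -30,"wx": 0,"wy": 0,"wz": 0,"gripper": 0.8},
    {"tx": 0,"ty": 0,"tz": -30,"wx": 0,"wy": 0,"wz": 0,"gripper": 0.8},
    {"tx": 0,"ty": 0,"tz": -30,"wx": 0,"wy": 0,"wz": 0,"gripper": 0.8},
  ],
)

```text
time: 49.35
position: [0.4651, -0.0532, 0.2199]
tool_rot: [0.342, -3.12, -0.0]
ft_force: [-0.2, 0.6, 0.3]
grip_width: 0.802
grip_force: 0.0
```

Run:
```python
from h import *
im=vision.get_image("wrist");S=vision.get_image("side");C=vision.get_image("scene")
b=cv2.resize(S["color"][150:290,200:340],None,fx=2,fy=2);c=cv2.resize(C["color"][130:270,210:350],None,fx=2,fy=2)
a=cv2.resize(im["color"],(240,280));cv2.imwrite("pics/g.png",np.hstack([a,b,c]));go((.4659,-.0543,.031),.219)
```

```text
t 49.5 delta tool mm [ -0.8  -1.2 189.1] w [ 0.0003 -0.0025 -0.0007] grip 0.801 F [-0.8 -0.2  0.7]
```

View pics/g.png

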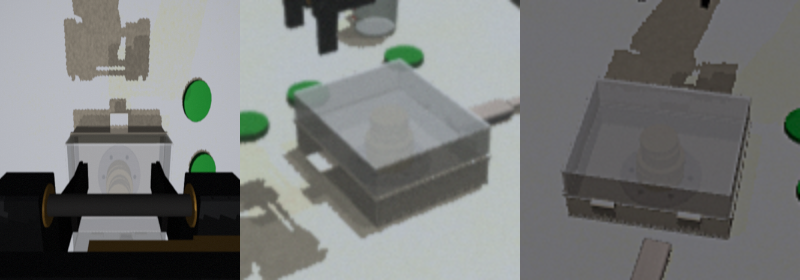

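The lid is shut, the stack is upright under it, and the gripper is well clear. Handing in.

```bash
python3 -c "
from bench import ctrl
print(ctrl.close_job())"
```

```text
the job is handed in; nothing more can be done
None
```

I handed the job in at about 49.5 s: all six cakes are in one straight stack centred on the drain plate, full-size below worn, the lid is shut again, and the brush, cup, funnel and green look-alikes were left alone; the hand-in returned no verdict.

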